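# Shut up the tea cabinet with the hook pole

## Task

Put the tea things away for the night: press the lid of every tea canister on the desk fully home, stand all the canisters upright on the cabinet's pull-out tray, and then push the tray fully in. After that pick up the hook pole, hook it into the ring on the raised frosted acrylic door and draw the door all the way down with the hook, never touching the door or its ring with the hand; then unhook and lay the pole back across its rest. Leave the teacup, pen cup, eraser and sharpener where they are.

Things in the scene. Friction and masses are not known exactly. Their poses are not given: they have to be found in the camera images.
- cabinet: small wooden cabinet, 200 mm deep (x), 308 wide (y), 320 high. Origin: centre of its underside on the desk. Its -x axis points out of its front, towards the robot; the front edge of its carcass is at x = -100 mm. Upper bay holds books, lower bay takes the tray
- tray (a joint): pull-out tray of the cabinet: 0 = fully in, 0.17 = fully out (m), slides along the cabinet's x; about 2 N moves it and it stays where left
- tray_floor (a point): centre of the tray's inner floor (top surface, 20 mm above the desk), x and y as the cabinet's; moves with the tray. Inner floor 164 mm (x) by 260 mm (y); side and back walls rise 24 mm above the floor, the front board (20 mm thick, 304 wide) 40 mm. With the tray in, the front board stands 20 mm ahead of the carcass
- tray_handle (a point): middle of the bar pull on the tray's front: level round bar along y, 10 mm thick, 120 mm long, 38 mm ahead of the front board, 38 mm above the desk; moves with the tray
- sash (a joint): frosted acrylic door that slides up and down in front of the cabinet: 0 = fully raised, 0.12 = fully down (m). Held up by friction: stays where left, a downward pull of about 2 to 3 N brings it down
- sash_ring (a point): centre of the steel ring on the door's top rail; moves with the door (about 308 mm above the desk when fully raised, 188 mm when down). The ring lies level, its hole looks straight up; it stands out from the door's front: hole 34 mm across, bar 7 mm thick, 41 mm across the bar's centre line; the rail's face is 26 mm behind the centre (+x of the cabinet)
- pole_grip (a point): middle of the hook pole's wooden handle, its centre line. x runs along the pole to the hook, z is up as it lies on the rest. Handle 20 mm wide (y), 18 mm high (z), from x = -75 to +65 mm; then a 6 mm steel rod to x = 135 mm, where it turns down (-z) for 28 mm as the hook. 0.09 kg. On the rest it lies level 51 mm above the desk
- pole_bend (a point): corner of the pole's hook, 135 mm from the handle's middle, on the pole's centre line
- pole_tip (a point): tip of the pole's hook, 28 mm below the corner (-z of the pole)
- pole_rest: fixed wooden rest for the pole; origin at the centre of its underside, x along the pole. Base board 130 by 56 mm, 12 mm thick; two posts at x = -48 and +48 mm, each 12 mm thick and 50 mm wide (y), their tops 42 mm up, with cheeks either side (25 mm apart, flaring to 33 mm) rising 15 mm more. The pole lies across both posts, its handle's middle over the origin, hook end to +x, hook hanging down
- can_a_mid (a point): centre, half-way up, of a plain metal tea canister: upright cylinder 52 mm across and 92 mm tall once its lid is home (its lid is the top 20 mm, also 52 mm across; until it is pressed home it stands 4 to 8 mm higher on a dark neck). Point is 46 mm above its base; about 0.2 kg; z is its axis, up. None if that canister is absent this time
- can_b_mid (a point): centre, half-way up, of a plain metal tea canister: upright cylinder 52 mm across and 80 mm tall once its lid is home (its lid is the top 20 mm, also 52 mm across; until it is pressed home it stands 4 to 8 mm higher on a dark neck). Point is 40 mm above its base; about 0.2 kg; z is its axis, up. None if that canister is absent this time
- can_c_mid (a point): centre, half-way up, of a plain metal tea canister: upright cylinder 52 mm across and 70 mm tall once its lid is home (its lid is the top 20 mm, also 52 mm across; until it is pressed home it stands 4 to 8 mm higher on a dark neck). Point is 35 mm above its base; about 0.2 kg; z is its axis, up. None if that canister is absent this time
- lid_a (a joint): how far the lid of the 92 mm canister is pressed in (m): 0 = standing 8 mm proud, 0.008 = fully home. Stiff push fit, moves at about 6 N straight down and stays where left
- lid_b (a joint): how far the lid of the 80 mm canister is pressed in (m): 0 = standing 8 mm proud, 0.008 = fully home. Stiff push fit, moves at about 6 N straight down and stays where left
- lid_c (a joint): how far the lid of the 70 mm canister is pressed in (m): 0 = standing 8 mm proud, 0.008 = fully home. Stiff push fit, moves at about 6 N straight down and stays where left
- teacup: white ceramic teacup, 72 mm across, 60 high, on a cork coaster (96 across, 5 high); origin at its underside. Leave alone
- pen_cup: black pen cup, 76 mm across, 100 high, pens reach 160; origin at its underside. Leave alone
- eraser: green eraser 62 x 26 x 15 mm; origin at its underside. Leave alone
- sharpener: white plastic pencil sharpener 64 x 45 x 45 mm; origin at its underside. Leave alone

How it is judged (in metres and radians):
On the way, in this order (a step that is already met when the one before it is completed fails the run):
1. every canister stands upright on the tray with its lid fully home (value of joint each of lid_a, lid_b, lid_c above 0.0068 m and angle between each of can_a_mid, can_b_mid, can_c_mid's own z axis and vertical below 0.12 rad and x of can_a_mid in the frame of tray_floor between -0.062 and 0.062 m and y of can_a_mid in the frame of tray_floor between -0.111 and 0.111 m and z of can_a_mid in the frame of tray_floor between 0.041 and 0.051 m and x of can_b_mid in the frame of tray_floor between -0.062 and 0.062 m and y of can_b_mid in the frame of tray_floor between -0.111 and 0.111 m and z of can_b_mid in the frame of tray_floor between 0.035 and 0.045 m and x of can_c_mid in the frame of tray_floor between -0.062 and 0.062 m and y of can_c_mid in the frame of tray_floor between -0.111 and 0.111 m and z of can_c_mid in the frame of tray_floor between 0.03 and 0.04 m), for 0.2 s.
2. the tray with the canisters is fully in (all of step 1 and value of joint tray below 0.006 m), for 0.2 s.
3. the pole's hook is through the ring of the raised door (horizontal distance between pole_tip and sash_ring below 0.02 m and z of pole_tip in the frame of sash_ring between -0.045 and -0.004 m and z of pole_bend in the frame of sash_ring above 0 m and value of joint sash below 0.07 m), for 0.2 s.
4. the door is all the way down, the hook still in its ring (horizontal distance between pole_tip and sash_ring below 0.02 m and z of pole_tip in the frame of sash_ring between -0.045 and -0.004 m and z of pole_bend in the frame of sash_ring above 0 m and value of joint sash above 0.115 m), for 0.2 s.
At the end, for the whole second after the job is handed in: Canisters upright on the tray floor (0.12 rad, 5 mm), lids pressed in at least 6.8 of 8 mm; tray within 6 mm of fully in; door within 5 mm of fully down; pole at rest on both posts, level (0.12 rad), along the rest (0.15 rad), its middle within 35 mm along and 12 mm across (all of step 2 and value of joint sash above 0.115 m and x of pole_grip in the frame of pole_rest between -0.035 and 0.035 m and y of pole_grip in the frame of pole_rest between -0.012 and 0.012 m and z of pole_grip in the frame of pole_rest between 0.044 and 0.058 m and angle between pole_grip's own z axis and vertical below 0.12 rad and angle between the x axis of pole_grip and the x axis of pole_rest, either way round below 0.15 rad and linear speed of pole below 0.02 m/s); the robot touches nothing.
It fails at once if the hand or arm touches the frosted door or its ring (contact force between any of the fingers, the arm and sash above 1 N).
It fails at once if the teacup is shoved or tipped (distance of teacup from where it was at the start of the episode above 0.025 m or angle between teacup's own z axis and vertical above 0.5 rad).
It fails at once if the pen cup is shoved or tipped (distance of pen_cup from where it was at the start of the episode above 0.025 m or angle between pen_cup's own z axis and vertical above 0.5 rad).
It fails at once if the eraser is shoved or tipped (distance of eraser from where it was at the start of the episode above 0.025 m or angle between eraser's own z axis and vertical above 0.5 rad).
It fails at once if the sharpener is shoved or tipped (distance of sharpener from where it was at the start of the episode above 0.025 m or angle between sharpener's own z axis and vertical above 0.5 rad).
Of can_a, can_b, can_c only 2 to 3 are there at a start; the rules pass over those that are not, and their reading is None.
At some moment in a run one of can_a, can_b, can_c may be knocked a few centimetres aside while the robot is not near it.
It also fails if it takes over 210 s, if anything falls off the work surface, if the arm or the gripper's body presses on something with over 40 N, if the wrist force passes 120 N, or if a joint passes its speed limit or range.

## Robot

A 7-joint arm with a two-finger parallel gripper is mounted at the origin on the work surface. World frame = base frame: x ahead of the robot, y to its left, z up, the work surface at z = 0. Lengths are in m, angles in degrees, forces in N, time in s.
With the tool pointing down it reaches from about 0.4 to 0.85 m from the base axis. Payload 10.4 kg.
Tool frame: the origin (TCP) lies on the centre line of the jaws, within the pads' length; the fingertips stand 19 mm ahead of it and the grasp point (between the pads) is the TCP; z points along the fingers, y is the line along which they close (so a half turn about z gives the same grasp; the last joint's range is limited). The gripper opens to 87 mm and grips with 3 to 60 N. Pads are 19 mm wide; open, the fingers measure 117 mm over their backs; the gripper's body (75 mm by 190 mm) begins 51 mm behind the grasp point.
Start: joints at [-72.456, 19.034, -3.707, 83.658, 1.238, 77.344, -5.071], TCP at [0.202, 0.592, 0.242] pointing down, gripper open.
Joint ranges: [-148.97, 148.97], [-28.65, 121.19], [-84.17, 76.75], [9.2, 138.47], [-72.65, 252.65], [3.7, 117.97], [-149.18, 149.18]. Speed limits (degrees/s): [127.2, 127.2, 159.86, 159.86, 180, 180, 180].

## Interface

Orientations are given as [roll, pitch, yaw] about the fixed x, y, z axes, in that order (R = Rz(yaw) Ry(pitch) Rx(roll)).
In Python, from cell import env, imaging gives the robot as it stands.
- The arm moves only by the tool jog_arm, never from a script. Its argument "deltas" is a list that holds one entry, the list of rows, each a list of 7 numbers: the shift along the tool's x, y, z in m, then the turn, a rotation vector about the tool's x, y, z in rad, then the gripper's target within -1 to 1 (fully open at 1, half-way at 0, shut at -1). In form: [[[tx, ty, tz, rx, ry, rz, fingers], ...]]. A call has 1 to 8 rows; each row is the pose to reach, as a shift and turn from the pose commanded when the call began, along the tool's axes at that moment; what a row does not reach only later rows make up. A row lasts 1/10 s, in which the tool goes at most 50 mm and 8.59 degrees, less where a joint would pass 70% of its speed; a pose out of reach is approached as far as the arm can. A call with a gripper value outside its range is refused whole. The fingers move at their own pace and stop on an object; the grip force is fixed at half the most. Time passes only in rows, so rows that repeat a pose let the fingers close. It gives the time, the measured TCP pose, the force, the opening and the grip force at its end, in the units of the state.
- env.get_state(): the state, without advancing time (a new reading comes with each control period).
- imaging.capture(name): name is "scene" or "top" or "wrist"; returns a dict with "image" (420x560x3 uint8, red, green, blue), "range_z" (420x560 float32, m along the optical axis (not along the pixel's ray), 0 where there is no reading), "mtx" (3x3 intrinsics, pixels), "distortion" ([k1, k2, p1, p2, k3] as OpenCV has them; the pictures are not rectified), "rvec" (rotation vector, rad) and "tvec" (3), from world to camera coordinates, as OpenCV has them; the wrist camera has in their place "mount" (4x4, takes a point from camera to tool coordinates, whose origin is the TCP and whose axes are the flange's). Camera axes: x right, y down, z forward; pixel columns grow to the right and rows downward; lengths in m; the calibration is good to about 2 mm. A picture is of the moment at which its call begins: read the wrist's pose just before it.
- env.close_job(): hands the job in; it is judged then, once.
Trained networks look in a picture, given as the dict that the camera call returned (one of the last four; its "shot" number tells which), for a name from the list of things; names that differ only in an ending like _2 or _b are one class to them, and where a whole thing is asked for, a point or a joint stands for the part that bears it (a point fixed in the world has none). Each returns a list of dicts, best first, with "score" (0 to 1); they miss things now and then, are a little off and sometimes report something else, mostly with a low value. They report only what shows in the picture. A call takes as long as a camera call.
- imaging.regions_of(picture, name): "pixels" (420x560 bool, what is visible of it) and "bbox" ([left, top, right, bottom] in pixels, round what is visible of it).
- imaging.tip_of(picture, name): "position" ([column, row] in pixels: a listed point, or the origin of a listed thing).
The state is a dict: "time_s": time; "joint_positions": joint angles; "qd": joint speeds; "joint_torque": joint torques, N m; "position": TCP position; "eef_rot": TCP orientation; "wrist_force": force on the tool from outside, world axes, zero at the start; "torque": the same for the moment, N m; "gripper_width": opening from 0.0 (shut) to 1.0 (fully open); "gripper_force": force on a finger pad.
Only numpy, scipy, OpenCV 4.12 (cv2) and the standard library are available. Lean on these libraries where they do the work, as an engineer would, in place of code of your own. Each camera call takes 0.05 s, during which the arm holds its last target. There are 200 camera calls.

## Working session

There is one attempt and no reset: what is moved stays moved. The work goes in short steps, Python scripts to look and compute and a tool call to move; the robot and the scene stay as the last step left them, time stands still between calls to the robot, and variables do not carry over. Pictures are saved under pics/ and viewed, at most 14 in all, crops included, and the job is handed in when it is done.

Besides the shell and the picture viewer there is one more tool, called after ">>>" as name([rows], argument=value, ...), one row to a line, values as JSON. jog_arm: Moves the arm, as the interface text tells. Its arguments: {"type":"object","properties":{"deltas":{"type":"array","items":{"type":"array","items":{"type":"array","items":{"type":"number"}}}}},"required":["deltas"]}

```bash
ls; mkdir -p pics
cat > h.py <<'E'
import numpy as np, cv2, pickle
from scipy.spatial.transform import Rotation as R
from cell import env, imaging
def cap(n):
    s=env.get_state(); p=imaging.capture(n)
    if n=='wrist':
        T=np.eye(4);T[:3,:3]=R.from_euler('xyz',s['eef_rot'],degrees=True).as_matrix();T[:3,3]=s['position']
        p['c2w']=T@np.array(p['mount'])
    else:
        M=np.eye(4);M[:3,:3]=cv2.Rodrigues(np.array(p['rvec'],float))[0];M[:3,3]=np.ravel(p['tvec']);p['c2w']=np.linalg.inv(M)
    return p
def ray(p,uv):
    q=cv2.undistortPoints(np.array(uv,float).reshape(-1,1,2),np.array(p['mtx']),np.array(p['distortion'])).reshape(-1,2)
    return np.c_[q,np.ones(len(q))]
def at_z(p,uv,z):
    d=ray(p,uv)@p['c2w'][:3,:3].T; o=p['c2w'][:3,3]
    return o+d*((z-o[2])/d[:,2])[:,None]
def cloud(p,mask):
    v,u=np.nonzero(mask&(p['range_z']>0)); 
    if len(v)==0: return np.zeros((0,3))
    return (ray(p,np.c_[u,v])*p['range_z'][v,u][:,None])@p['c2w'][:3,:3].T+p['c2w'][:3,3]
def save(p,f): cv2.imwrite('pics/'+f,cv2.cvtColor(p['image'],cv2.COLOR_RGB2BGR))
E
cat > a.py <<'E'
from h import *
np.set_printoptions(precision=4,suppress=True)
print({k:np.round(v,3) for k,v in env.get_state().items()})
for n in ['scene','top']:
    p=cap(n); save(p,n+'0.png')
    print(n,p['c2w'][:3,3])
    for t in ['cabinet','tray','tray_handle','sash_ring','pole_grip','pole_bend','pole_tip','pole_rest','can_a_mid','can_b_mid','can_c_mid','teacup','pen_cup','eraser','sharpener']:
        for r in imaging.tip_of(p,t)[:3] if t!='tray' else []:
            u=np.round(r['position']).astype(int); print(t,'tip',round(r['score'],2),u, end=' ')
            m=np.zeros((420,560),bool);m[max(0,u[1]-1):u[1]+2,max(0,u[0]-1):u[0]+2]=1;c=cloud(p,m);print(np.median(c,0) if len(c) else '')
        for r in imaging.regions_of(p,t)[:3]:
            c=cloud(p,r['pixels']);print(t,'reg',round(r['score'],2),r['bbox'],len(c),*(np.percentile(c,[2,50,98],axis=0) if len(c) else ''))
E
python3 a.py
```

```text
pics
{'time_s': np.float64(0.0), 'joint_positions': array([-72.458,  19.072,  -3.705,  83.707,   1.239,  77.345,  -5.069]), 'qd': array([-0.09 ,  0.004, -0.016,  0.07 ,  0.056, -0.05 ,  0.067]), 'joint_torque': array([  0.   , -62.326,   0.025, -38.991,  -0.061,   0.04 ,   0.   ]), 'position': array([0.202, 0.591, 0.241]), 'eef_rot': array([-179.917,    0.006,  161.164]), 'wrist_force': array([ 0.225, -0.531, -0.066]), 'torque': array([-0.017,  0.014, -0.044]), 'gripper_force': np.float64(0.0), 'gripper_width': np.float64(0.996)}
scene [0.1478 0.4224 1.2088]
cabinet tip 0.93 [232 212] [0.6774 0.114  0.1975]
cabinet reg 0.77 [143.6, 84.7, 339.6, 314.5] 25150 [ 0.4983 -0.0957  0.0088] [0.6887 0.0656 0.2327] [0.8716 0.2019 0.3227]
cabinet reg 0.66 [214.6, 201.0, 341.2, 313.1] 7668 [ 0.4734 -0.0769  0.0146] [0.5907 0.0626 0.0214] [0.691  0.1954 0.0616]
tray reg 0.87 [215.9, 200.7, 342.8, 316.0] 8006 [ 0.4659 -0.0783  0.0026] [0.5884 0.0606 0.0213] [0.6914 0.1954 0.0616]
tray_handle tip 0.67 [307 285] [0.4666 0.0584 0.0409]
tray_handle reg 0.82 [210.9, 197.0, 341.4, 315.9] 8010 [ 0.4657 -
[... 5658 characters left out ...]
220.3, 185.7, 313.9, 259.1] 5078 [ 0.4679 -0.0832  0.0131] [0.5903 0.0526 0.0207] [0.6891 0.1862 0.0621]
pen_cup reg 0.38 [216.8, 169.4, 322.3, 197.8] 1344 [ 0.6277 -0.0871  0.1586] [0.6722 0.0468 0.284 ] [0.7    0.1815 0.2986]
eraser tip 0.72 [228 279] [0.3889 0.1772 0.0151]
eraser reg 0.67 [220.8, 270.4, 238.0, 284.2] 134 [0.3692 0.1444 0.0085] [0.389  0.1707 0.0143] [0.4085 0.1963 0.0199]
eraser reg 0.45 [217.9, 184.9, 313.1, 259.4] 4966 [ 0.4721 -0.0825  0.0141] [0.5908 0.0525 0.0207] [0.6891 0.1849 0.062 ]
sharpener tip 0.52 [341 281] [ 0.387  -0.1906  0.0446]
sharpener reg 0.6 [333.4, 274.1, 353.5, 294.8] 267 [ 0.3484 -0.2172  0.0282] [ 0.3775 -0.191   0.0443] [ 0.408  -0.1655  0.0501]
```

View pics/scene0.png

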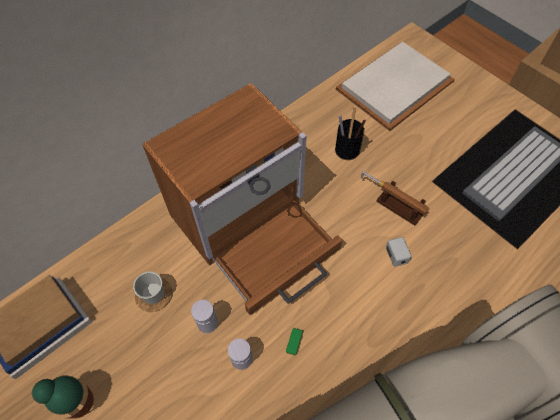

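View pics/top0.png

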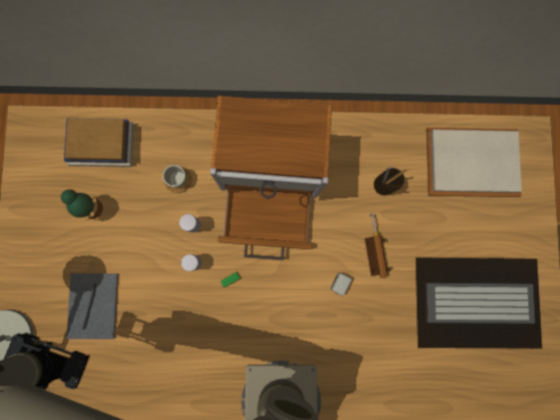

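The scene view shows two canisters at (204,313) and (240,352). The tray is pulled out, with its handle at (305,283). The ring is at (260,185) on the raised door, and the pole lies on its rest at (403,195). The top view agrees: canisters at (189,223) and (190,262), ring at (268,188). Next come precise measurements.

```bash
cat > m.py <<'E'
from h import *
from scipy.optimize import least_squares
np.set_printoptions(precision=4,suppress=True)
def can(p,t):
    r=imaging.regions_of(p,t)
    if not r: return None
    c=cloud(p,r[0]['pixels']); zt=np.percentile(c[:,2],95); q=c[c[:,2]>zt-.006]
    (x,y),rr=cv2.minEnclosingCircle(q[:,:2].astype(np.float32))
    return r[0]['score'],len(q),np.array([*np.mean([np.percentile(q[:,:2],1,0),np.percentile(q[:,:2],99,0)],0),x,y,rr,np.median(q[:,2])])
if __name__=='__main__':
  for n in ['scene','top']:
    p=cap(n); print(n)
    for t in ['can_a_mid','can_b_mid','can_c_mid']: print(t,can(p,t))
    c=cloud(p,p['range_z']>0)
    def rect(s,name):
        q=c[s]; r=cv2.minAreaRect(q[:,:2].astype(np.float32)); print(name,len(q),np.array([*r[0],*r[1],r[2]]),np.median(q[:,2]))
    b=(abs(c[:,1]-.05)<.2)&(c[:,0]>.4)
    rect(b&(c[:,2]>.312)&(c[:,2]<.33)&(c[:,0]>.68),'cabtop')
    rect(b&(c[:,2]>.015)&(c[:,2]<.026)&(c[:,0]>.51)&(c[:,0]<.68)&(c[:,1]>-.09)&(c[:,1]<.2),'trayfloor')
    rect(b&(c[:,2]>.055)&(c[:,2]<.065)&(c[:,0]<.56),'frontboard')
    rect(b&(c[:,2]>.03)&(c[:,2]<.046)&(c[:,0]<.48)&(c[:,1]<.15),'handle')
    rect(b&(c[:,2]>.285)&(c[:,2]<.305)&(c[:,0]>.6)&(c[:,0]<.7),'rail')
    q=c[(abs(c[:,0]-.47)<.09)&(abs(c[:,1]+.31)<.04)&(c[:,2]>.056)&(c[:,2]<.07)]
    r=cv2.fitLine(q[:,:2].astype(np.float32),cv2.DIST_HUBER,0,.01,.01).ravel(); print('pole',len(q),r,np.degrees(np.arctan2(r[1],r[0])),q.min(0),q.max(0),np.median(q[:,2]))
    for t,z in [('pole_rest',0),('pole_grip',.051),('pole_bend',.051),('sash_ring',.308),('tray_handle',.038),('can_a_mid',.046),('can_b_mid',.04),('cabinet',0)]:
        for r in imaging.tip_of(p,t)[:1]: print(t,r['score'],at_z(p,r['position'],z)[0])
E
python3 m.py
```

```text
scene
can_a_mid (0.71, 341, array([0.5694, 0.3034, 0.5696, 0.3034, 0.0263, 0.0989]))
can_b_mid (0.87, 380, array([0.4441, 0.2971, 0.4437, 0.2966, 0.0259, 0.0848]))
can_c_mid None
cabtop 10133 [1.0123 0.0615 0.6821 0.3353 3.5695] 0.3199813313498586
trayfloor 4653 [0.595  0.0589 0.17   0.2803 0.0091] 0.019875179752013805
frontboard 875 [ 0.5115  0.0628  0.3011  0.0219 86.4094] 0.0595544247018398
handle 221 [0.4668 0.0635 0.0244 0.1306 0.7283] 0.04120791132293489
rail 1097 [ 0.6553  0.0521  0.3073  0.0725 87.288 ] 0.2942156578498334
pole 332 [ 0.9853  0.1709  0.474  -0.3106] 9.83815 [ 0.4006 -0.3432  0.056 ] [ 0.55   -0.2784  0.0652] 0.05899818812516189
pole_rest 0.71 [ 0.4645 -0.3175  0.    ]
pole_grip 0.72 [ 0.4759 -0.3172  0.051 ]
pole_bend 0.95 [ 0.6038 -0.2942  0.051 ]
sash_ring 0.84 [0.6368 0.0535 0.308 ]
tray_handle 0.61 [0.7615 0.0537 0.038 ]
can_a_mid 0.6 [0.5708 0.2982 0.046 ]
can_b_mid 0.92 [0.4532 0.2965 0.04  ]
cabinet 0.58 [0.7899 0.0531 0.    ]
top
can_a_mid (0.62, 75, array([0.3889, 0.1692, 0.3897, 0.1692, 0.0277, 0.0161]))
can_b_mid (0.71, 144, array([0.4436, 0.2901, 0.4442, 0.2906, 0.0246, 0.0851]))
can_c_mid None
cabtop 8275 [ 0.776   0.0404  0.3087  0.2086 86.8144] 0.31926007645700705
trayfloor 3391 [0.5963 0.0528 0.1679 0.2828 0.9419] 0.019653242164105578
frontboard 537 [ 0.5113  0.0583  0.3016  0.0202 86.2559] 0.05932356135296413
handle 137 [0.4667 0.0597 0.0227 0.1304 0.5722] 0.041180776442997
rail 691 [ 0.6523  0.0493  0.3064  0.0644 85.7568] 0.29417000521472536
pole 282 [ 0.9871  0.1603  0.4706 -0.3132] 9.226739 [ 0.4013 -0.3446  0.0561] [ 0.553  -0.2797  0.0683] 0.05972854317126031
pole_rest 0.59 [ 0.4848 -0.3187  0.    ]
pole_grip 0.84 [ 0.4671 -0.3086  0.051 ]
pole_bend 0.7 [ 0.6035 -0.3052  0.051 ]
sash_ring 0.73 [0.6363 0.0495 0.308 ]
tray_handle 0.91 [0.4518 0.0537 0.038 ]
can_a_mid 0.66 [ 0.6094 -0.3056  0.046 ]
can_b_mid 0.51 [0.4388 0.2965 0.04  ]
```

```bash
cat > d.py <<'E'
# usage: d.py x y z roll pitch yaw -> delta row in tool frame
import sys; from h import *
np.set_printoptions(precision=4,suppress=True)
s=env.get_state(); a=list(map(float,sys.argv[1:]))
R0=R.from_euler('xyz',s['eef_rot'],degrees=True)
print('t',s['time_s'],'pos',np.array(s['position']),np.array(s['eef_rot']),'F',np.array(s['wrist_force']),'J',np.array(s['joint_positions']))
while a:
    print('d',R0.inv().apply(np.array(a[:3])-s['position']),(R0.inv()*R.from_euler('xyz',a[3:6],degrees=True)).as_rotvec()); a=a[6:]
E
python3 d.py .5695 .301 .15 180 0 176.4
```

```text
t 4.2 pos [0.2018 0.5915 0.2416] [179.9954  -0.0021 161.1658] F [ 0.1851  0.3399 -0.424 ] J [-72.4576  19.0333  -3.7077  83.6586   1.2367  77.3432  -5.0683]
d [-0.4418 -0.1563  0.0915] [ 0.0001 -0.     -0.2659]
```

>>> jog_arm([
  [[-0.33,-0.117,0.04,0,0,-0.266,-1],[-0.33,-0.117,0.04,0,0,-0.266,-1],[-0.33,-0.117,0.04,0,0,-0.266,-1],[-0.33,-0.117,0.04,0,0,-0.266,-1],[-0.33,-0.117,0.04,0,0,-0.266,-1],[-0.33,-0.117,0.04,0,0,-0.266,-1],[-0.33,-0.117,0.04,0,0,-0.266,-1],[-0.33,-0.117,0.04,0,0,-0.266,-1]],
])

```text
time_s: 5.0
position: [0.482, 0.3675, 0.2009]
eef_rot: [-179.8, 0.1, 175.8]
wrist_force: [0.2, -1.1, -0.3]
gripper_width: 0.358
gripper_force: 0.0
```

```bash
cat > w.py <<'E'
from m import *
import sys
p=cap('wrist'); save(p,sys.argv[1])
for t in ['can_a_mid','can_b_mid']: print(t,can(p,t))
c=cloud(p,p['range_z']>0)
for z0,z1 in [(.093,.105),(.08,.0905)]:
    q=c[(c[:,2]>z0)&(c[:,2]<z1)]
    print(z0,len(q),[np.percentile(q,[1,50,99],axis=0)] if len(q) else '')
E
python3 w.py w1.png; python3 d.py .5695 .301 .15 180 0 176.4
```

```text
can_a_mid (0.75, 59, array([0.4964, 0.3244, 0.4952, 0.3258, 0.0576, 0.0685]))
can_b_mid (0.74, 3732, array([0.4434, 0.2951, 0.4437, 0.2948, 0.026 , 0.0844]))
0.093 0 
0.08 3734 [array([[0.4195, 0.2709, 0.0815],
       [0.4428, 0.2953, 0.0844],
       [0.4673, 0.3193, 0.0861]])]
t 5.15 pos [0.4761 0.3745 0.2015] [179.9807  -0.0255 176.3757] F [-0.5803  0.9543  0.052 ] J [-46.4613  17.8195   4.8903  90.2582  -1.6052  71.9939  45.0675]
d [-0.0979 -0.0675  0.0514] [ 0.0003 -0.0004 -0.0004]
```

View pics/w1.png

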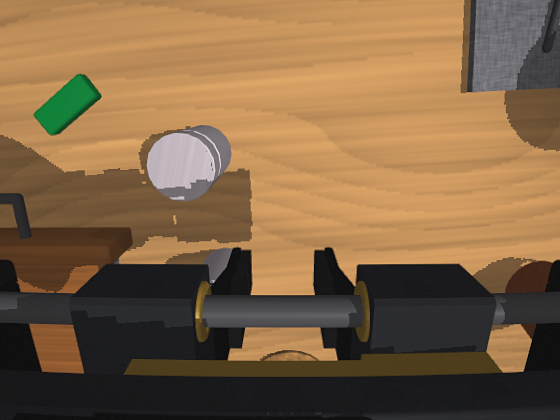

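The wrist view shows canister b's lid at (187,160), consistent with the other cameras at (0.4435, 0.295). I'll press b first.

```bash
python3 d.py .4435 .295 .125 180 0 176.4
```

```text
t 5.15 pos [0.4761 0.3745 0.2015] [179.9807  -0.0255 176.3757] F [-0.5803  0.9543  0.052 ] J [-46.4613  17.8195   4.8903  90.2582  -1.6052  71.9939  45.0675]
d [ 0.0275 -0.0814  0.0765] [ 0.0003 -0.0004 -0.0004]
```

>>> jog_arm([
  [[0.0275,-0.0815,0.03,0,0,0,-1],[0.0275,-0.0815,0.06,0,0,0,-1],[0.0275,-0.0815,0.077,0,0,0,-1],[0.0275,-0.0815,0.087,0,0,0,-1],[0.0275,-0.0815,0.092,0,0,0,-1],[0.0275,-0.0815,0.096,0,0,0,-1],[0.0275,-0.0815,0.099,0,0,0,-1],[0.0275,-0.0815,0.102,0,0,0,-1]],
])

```text
time_s: 5.95
position: [0.4443, 0.2962, 0.1007]
eef_rot: [179.9, 0.1, 176.5]
wrist_force: [-3.3, -0.4, 6.4]
gripper_width: 0.007
gripper_force: 3.1
```

>>> jog_arm([
  [[0,0,0.002,0,0,0,-1],[0,0,0.003,0,0,0,-1],[0,0,0.004,0,0,0,-1],[0,0,0.004,0,0,0,-1]],
])

```text
time_s: 6.35
position: [0.4451, 0.2968, 0.0993]
eef_rot: [179.8, 0.2, 176.4]
wrist_force: [-9.0, -3.1, 28.2]
gripper_width: 0.005
gripper_force: 14.2
```

>>> jog_arm([
  [[0,0,-0.05,0,0,0,-1],[0,0,-0.06,0,0,0,-1],[-0.05,0.0,-0.06,0,0,0,-1],[-0.1,0,-0.055,0,0,0,-1],[-0.125,-0.004,-0.045,0,0,0,-1],[-0.125,-0.004,-0.04,0,0,0,-1],[-0.125,-0.004,-0.04,0,0,0,-1]],
])

```text
time_s: 7.05
position: [0.568, 0.2829, 0.1346]
eef_rot: [-180.0, -0.1, 176.4]
wrist_force: [-1.1, 0.1, -0.2]
gripper_width: 0.004
gripper_force: 0.0
```

```bash
cat > look.py <<'E'
from m import *
p=cap('scene')
for t in ['can_a_mid','can_b_mid']: print(t,can(p,t))
p=cap('wrist')
print('w b',can(p,'can_b_mid'))
E
python3 look.py;python3 d.py .5695 .301 .12 180 0 176.4
```

```text
can_a_mid (0.75, 183, array([0.5597, 0.3051, 0.5572, 0.3057, 0.0266, 0.0983]))
can_b_mid (0.6, 361, array([0.4438, 0.2967, 0.4442, 0.2971, 0.0261, 0.0799]))
w b (0.83, 5389, array([0.4533, 0.2946, 0.4444, 0.2947, 0.026 , 0.0796]))
t 7.3 pos [0.5678 0.2837 0.1364] [179.9362   0.0386 176.481 ] F [-0.2427  0.4174  1.2285] J [-37.4538  24.3197   8.78    89.9654  -3.9828  65.9517  58.6596]
d [-0.0007  0.0173  0.0164] [0.0011 0.0007 0.0014]
```

>>> jog_arm([
  [[0,0.0175,0,0,0,0,-1],[0,0.0175,0.01,0,0,0,-1],[0,0.0175,0.015,0,0,0,-1],[0,0.0175,0.018,0,0,0,-1],[0,0.0175,0.021,0,0,0,-1],[0,0.0175,0.024,0,0,0,-1],[0,0.0175,0.027,0,0,0,-1],[0,0.0175,0.028,0,0,0,-1]],
])

```text
time_s: 8.1
position: [0.5706, 0.3014, 0.1116]
eef_rot: [179.8, 0.2, 176.4]
wrist_force: [-9.5, -1.6, 34.7]
gripper_width: 0.006
gripper_force: 17.3
```

>>> jog_arm([
  [[0,0,-0.03,0,0,0,1],[0.05,0,-0.06,0,0,0,1],[0.1,-0.03,-0.11,0,0,0,1],[0.1,-0.06,-0.11,0,0,0,1],[0.1,-0.06,-0.11,0,0,0,1]],
])

```text
time_s: 8.6
position: [0.4655, 0.2431, 0.2208]
eef_rot: [179.9, 0.2, 176.2]
wrist_force: [0.9, -0.3, 0.1]
gripper_width: 0.374
gripper_force: 0.0
```

```bash
python3 look.py;python3 d.py .5705 .3025 .16 180 20 176.4 .5705 .3025 .06 180 20 176.4
```

```text
can_a_mid (0.68, 168, array([0.7248, 0.3603, 0.7249, 0.3614, 0.0368, 0.0643]))
can_b_mid (0.78, 345, array([0.4442, 0.2972, 0.4435, 0.2974, 0.0258, 0.0799]))
w b (0.74, 3121, array([0.4434, 0.2942, 0.4436, 0.2943, 0.0256, 0.0796]))
t 8.85 pos [0.4658 0.2471 0.2165] [-179.9561   -0.0602  176.4262] F [-0.0629 -0.2775  0.1521] J [-40.7687   7.4938   8.5734 100.9091  -1.1726  71.758   54.5273]
d [-0.1011  0.0618  0.0564] [-0.0007 -0.3501  0.0006]
d [-0.1012  0.0619  0.1564] [-0.0007 -0.3501  0.0006]
```

```bash
cat > cc.py <<'E'
# canister tops by height near a spot: cc.py cam x y z0 z1
from m import *
import sys
n=sys.argv[1]; x,y,z0,z1=map(float,sys.argv[2:6])
p=cap(n); c=cloud(p,p['range_z']>0)
q=c[(abs(c[:,0]-x)<.06)&(abs(c[:,1]-y)<.06)&(c[:,2]>z0)&(c[:,2]<z1)]
print(len(q)); print(np.percentile(q,[1,50,99],axis=0)) if len(q) else 0
if len(q): print(cv2.minEnclosingCircle(q[:,:2].astype(np.float32)))
E
python3 cc.py scene .57 .30 .085 .105; python3 cc.py top .57 .30 .085 .105
```

```text
32
[[0.5515 0.2826 0.0888]
 [0.5702 0.3251 0.0917]
 [0.5871 0.3285 0.0965]]
((0.5690446496009827, 0.30393508076667786), 0.025787880644202232)
194
[[0.5463 0.2744 0.0859]
 [0.5715 0.2964 0.0914]
 [0.5936 0.3211 0.0957]]
((0.5692222118377686, 0.29850488901138306), 0.025809641927480698)
```

>>> jog_arm([
  [[-0.05,0.03,0.03,0,-0.175,0,1],[-0.1,0.0615,0.045,0,-0.35,0,1],[-0.1,0.0615,0.055,0,-0.35,0,1],[-0.1,0.0615,0.055,0,-0.35,0,1],[-0.1,0.0615,0.09,0,-0.35,0,1],[-0.1,0.0615,0.125,0,-0.35,0,1],[-0.1,0.0615,0.155,0,-0.35,0,1],[-0.1,0.0615,0.155,0,-0.35,0,1]],
])

```text
time_s: 9.75
position: [0.5671, 0.2999, 0.0581]
eef_rot: [-179.7, 19.7, 176.5]
wrist_force: [-0.4, -0.5, 0.1]
gripper_width: 1.0
gripper_force: 0.0
```

>>> jog_arm([
  [[0,0,0,0,0,0,-1],[0,0,0,0,0,0,-1],[0,0,0,0,0,0,-1],[0,0,0,0,0,0,-1],[0,0,0,0,0,0,-1],[0,0,0,0,0,0,-1]],
])

```text
time_s: 10.35
position: [0.5697, 0.3019, 0.0632]
eef_rot: [180.0, 20.1, 176.4]
wrist_force: [-2.2, -0.6, 4.7]
gripper_width: 0.59
gripper_force: 30.0
```

```bash
python3 d.py .5705 .3025 .16 180 20 176.4 .56 .118 .16 180 20 176.4 .56 .118 .082 180 20 176.4
```

```text
t 10.35 pos [0.5697 0.3019 0.0632] [179.9636  20.0872 176.3857] F [-2.1669 -0.5741  4.6956] J [-46.3989  21.1834   8.7905 107.17    16.6535  37.9579  35.859 ]
d [-0.034   0.0007 -0.0907] [ 0.0006  0.0015 -0.0002]
d [-0.035  -0.1841 -0.0904] [ 0.0006  0.0015 -0.0002]
d [-0.0082 -0.1841 -0.0171] [ 0.0006  0.0015 -0.0002]
```

>>> jog_arm([
  [[-0.0175,0,-0.047,0,0,0,-1],[-0.035,0,-0.09,0,0,0,-1],[-0.035,-0.04,-0.09,0,0,0,-1],[-0.035,-0.09,-0.09,0,0,0,-1],[-0.035,-0.14,-0.09,0,0,0,-1],[-0.035,-0.184,-0.09,0,0,0,-1],[-0.035,-0.184,-0.09,0,0,0,-1],[-0.035,-0.184,-0.09,0,0,0,-1]],
])

```text
time_s: 11.15
position: [0.5598, 0.117, 0.1591]
eef_rot: [180.0, 20.0, 176.3]
wrist_force: [0.6, 1.2, -1.1]
gripper_width: 0.591
gripper_force: 30.0
```

```bash
python3 d.py .561 .118 .083 180 20 176.4
cat > pv.py <<'E'
from h import *
import sys
p=cap(sys.argv[1]); i=cv2.cvtColor(p['image'],cv2.COLOR_RGB2BGR); x0,y0,x1,y1=map(int,sys.argv[3:7])
cv2.imwrite('pics/'+sys.argv[2],cv2.resize(i[y0:y1,x0:x1],None,fx=2,fy=2))
E
python3 pv.py scene s1.png 150 100 500 380
```

```text
t 11.15 pos [0.5598 0.117  0.1591] [179.9687  20.0432 176.2636] F [ 0.5787  1.2094 -1.0698] J [-34.3525   3.3764  13.5863 115.3225  10.7679  43.5636  58.7022]
d [0.025  0.001  0.0719] [-0.0003  0.0008 -0.0022]
```

View pics/s1.png

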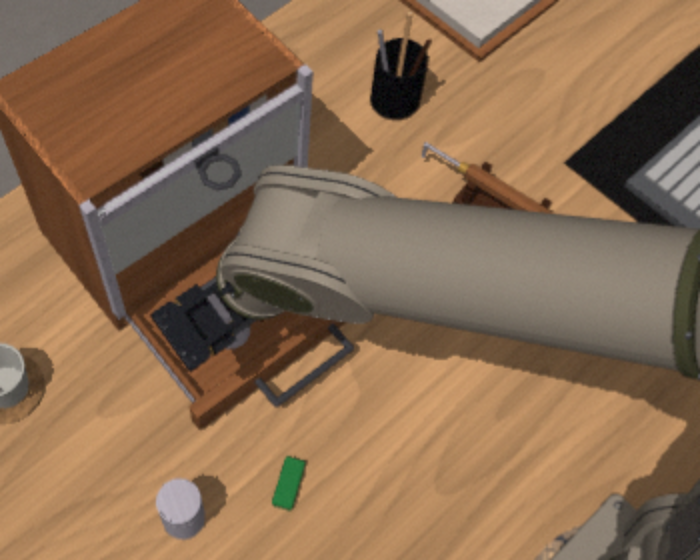

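The hand holds canister a over the tray at crop (210,320), clear of the door. Canister b stands undisturbed at crop (181,508).

>>> jog_arm([
  [[0.013,0.001,0.036,0,0,0,-1],[0.021,0.001,0.06,0,0,0,-1],[0.024,0.001,0.069,0,0,0,-1],[0.025,0.001,0.0715,0,0,0,-1],[0.025,0.001,0.0715,0,0,0,-1],[0.025,0.001,0.0715,0,0,0,-1]],
])

```text
time_s: 11.8
position: [0.5614, 0.1197, 0.0842]
eef_rot: [180.0, 20.1, 176.4]
wrist_force: [0.5, -0.3, -1.8]
gripper_width: 0.595
gripper_force: 30.0
```

>>> jog_arm([
  [[0.0005,0,0.0015,0,0,0,-1],[0.0005,0,0.0015,0,0,0,-1],[0.0005,0,0.0015,0,0,0,-0.1],[0.0005,0,0.0015,0,0,0,1],[0.0005,0,0.0015,0,0,0,1],[0.0005,0,0.0015,0,0,0,1],[0.0005,0,0.0015,0,0,0,1]],
])

```text
time_s: 12.5
position: [0.5609, 0.1188, 0.0815]
eef_rot: [-180.0, 20.0, 176.4]
wrist_force: [1.1, 0.1, -0.4]
gripper_width: 0.871
gripper_force: 0.0
```

>>> jog_arm([
  [[-0.017,0,-0.047,0,0,0,1],[-0.034,0,-0.094,0,0,0,1],[0.0,0,-0.12,0,0,0,1],[0.02,0.04,-0.12,0,0,0,1],[0.07,0.08,-0.1,0,0,0,1],[0.07,0.1,-0.1,0,0,0,1],[0.07,0.1,-0.1,0,0,0,1]],
])

```text
time_s: 13.2
position: [0.4651, 0.2288, 0.1503]
eef_rot: [-180.0, 20.0, 176.8]
wrist_force: [-0.3, -0.3, -0.4]
gripper_width: 1.001
gripper_force: 0.0
```

```bash
python3 cc.py top .56 .118 .09 .125;python3 cc.py scene .56 .118 .09 .125;python3 cc.py scene .444 .295 .07 .09; python3 d.py .444 .2955 .15 180 20 176.4 .444 .2955 .048 180 20 176.4
```

```text
222
[[0.5377 0.092  0.0975]
 [0.562  0.1165 0.1113]
 [0.5848 0.1409 0.1166]]
((0.5617456436157227, 0.11701643466949463), 0.025632483884692192)
304
[[0.5405 0.0975 0.0982]
 [0.5638 0.1207 0.1115]
 [0.587  0.1468 0.1162]]
((0.5623090267181396, 0.12132751941680908), 0.026070741936564445)
262
[[0.4188 0.2731 0.0713]
 [0.435  0.3008 0.0796]
 [0.461  0.3218 0.0844]]
((0.44383352994918823, 0.297223299741745), 0.02592688798904419)
t 13.35 pos [0.4679 0.2244 0.1518] [-179.9813   20.0513  176.3796] F [-0.0366 -0.4489 -0.363 ] J [-42.8101  -0.8514   3.3911 120.4899  18.7505  46.9938  35.7162]
d [ 0.0272  0.0695 -0.0081] [-0.0004  0.0009 -0.0003]
d [0.0622 0.0695 0.0878] [-0.0004  0.0009 -0.0003]
```

>>> jog_arm([
  [[0.027,0.04,-0.008,0,0,0,1],[0.027,0.0695,-0.008,0,0,0,1],[0.027,0.0695,-0.008,0,0,0,1],[0.035,0.0695,0.015,0,0,0,1],[0.046,0.0695,0.045,0,0,0,1],[0.057,0.0695,0.074,0,0,0,1],[0.0615,0.0695,0.086,0,0,0,1],[0.0615,0.0695,0.086,0,0,0,1]],
])

```text
time_s: 14.15
position: [0.4437, 0.2943, 0.0486]
eef_rot: [-179.8, 20.0, 176.4]
wrist_force: [-0.0, -0.0, 0.0]
gripper_width: 1.0
gripper_force: 0.0
```

>>> jog_arm([
  [[0,0,0,0,0,0,-1],[0,0,0,0,0,0,-1],[0,0,0,0,0,0,-1],[0,0,0,0,0,0,-1],[0,0,0,0,0,0,-1],[0,0,0,0,0,0,-1]],
])

```text
time_s: 14.75
position: [0.4438, 0.296, 0.0502]
eef_rot: [180.0, 20.1, 176.4]
wrist_force: [-1.8, -1.8, 2.7]
gripper_width: 0.59
gripper_force: 30.0
```

```bash
python3 d.py .444 .2955 .15 180 20 176.4 .52 .1 .17 180 20 176.4 .554 .008 .17 180 20 176.4
```

```text
t 14.75 pos [0.4438 0.296  0.0502] [179.9982  20.0749 176.3882] F [-1.8104 -1.8377  2.7471] J [-48.1074  11.3571  -0.3542 121.8147  26.7063  37.2216  17.872 ]
d [-0.0344 -0.0005 -0.0937] [-0.      0.0013 -0.0002]
d [-0.1241 -0.1909 -0.0822] [-0.      0.0013 -0.0002]
d [-0.1614 -0.2805 -0.0686] [-0.      0.0013 -0.0002]
```

>>> jog_arm([
  [[-0.017,0,-0.047,0,0,0,-1],[-0.034,0,-0.094,0,0,0,-1],[-0.06,-0.03,-0.1,0,0,0,-1],[-0.085,-0.07,-0.1,0,0,0,-1],[-0.105,-0.115,-0.098,0,0,0,-1],[-0.12,-0.16,-0.095,0,0,0,-1],[-0.135,-0.205,-0.09,0,0,0,-1],[-0.15,-0.25,-0.083,0,0,0,-1]],
])

```text
time_s: 15.55
position: [0.54, 0.0377, 0.1792]
eef_rot: [180.0, 20.1, 176.4]
wrist_force: [0.1, 0.7, -2.5]
gripper_width: 0.593
gripper_force: 30.0
```

```bash
python3 d.py  .554 .008 .15 180 20 176.4  .554 .008 .072 180 20 176.4
```

```text
t 15.55 pos [0.54   0.0377 0.1792] [179.9797  20.0541 176.4041] F [ 0.0512  0.6937 -2.5304] J [-29.7041  -2.883   17.282  118.6542   8.8091  45.0721  68.9279]
d [-0.0048 -0.0287  0.0328] [0.0004 0.0009 0.0001]
d [ 0.0219 -0.0288  0.1061] [0.0004 0.0009 0.0001]
```

>>> jog_arm([
  [[-0.005,-0.029,0.015,0,0,0,-1],[-0.004,-0.029,0.035,0,0,0,-1],[0.008,-0.029,0.07,0,0,0,-1],[0.017,-0.029,0.093,0,0,0,-1],[0.021,-0.029,0.103,0,0,0,-1],[0.022,-0.029,0.107,0,0,0,-1],[0.022,-0.029,0.107,0,0,0,-1],[0.022,-0.029,0.107,0,0,0,-1]],
])

```text
time_s: 16.35
position: [0.5552, 0.0099, 0.0724]
eef_rot: [180.0, 20.2, 176.4]
wrist_force: [-0.7, -1.1, -2.9]
gripper_width: 0.59
gripper_force: 30.0
```

>>> jog_arm([
  [[0,0,0,0,0,0,-0.1],[0,0,0,0,0,0,1],[0,0,0,0,0,0,1],[0,0,0,0,0,0,1],[0,0,0,0,0,0,1]],
])

```text
time_s: 16.85
position: [0.5546, 0.0097, 0.0714]
eef_rot: [180.0, 20.1, 176.4]
wrist_force: [-0.1, 0.0, 0.3]
gripper_width: 0.87
gripper_force: 0.0
```

>>> jog_arm([
  [[-0.017,0,-0.047,0,0,0,1],[-0.034,0,-0.094,0,0,0,1],[0.0,0,-0.12,0,0,0,-1],[0.05,0,-0.13,0,0,0,-1],[0.1,0,-0.13,0,0,0,-1],[0.12,0,-0.12,0,0,0,-1],[0.12,0,-0.12,0,0,0,-1]],
])

```text
time_s: 17.55
position: [0.3982, 0.0191, 0.1409]
eef_rot: [-180.0, 19.9, 176.4]
wrist_force: [0.2, 0.5, -0.5]
gripper_width: 0.63
gripper_force: 0.0
```

```bash
python3 cc.py top .56 .118 .09 .125;python3 cc.py top .554 .008 .085 .115; python3 m.py | egrep -A30 '^top'; python3 d.py .42 .065 .13 180 35 176.4; python3 pv.py scene s2.png 150 100 500 380
```

```text
226
[[0.5382 0.0917 0.0984]
 [0.5627 0.1165 0.1115]
 [0.5876 0.1413 0.1186]]
((0.5634236335754395, 0.11729161441326141), 0.026208875700831413)
214
[[ 0.5304 -0.0148  0.0933]
 [ 0.5553  0.0074  0.0988]
 [ 0.5778  0.0323  0.1056]]
((0.5551404356956482, 0.007952457293868065), 0.02605859935283661)
top
can_a_mid (0.75, 157, array([0.5625, 0.1163, 0.5618, 0.1155, 0.0247, 0.1118]))
can_b_mid (0.73, 159, array([0.5539, 0.0073, 0.5539, 0.0073, 0.0253, 0.1002]))
can_c_mid None
cabtop 8275 [ 0.7758  0.0405  0.3087  0.2086 86.6054] 0.3192482034536359
trayfloor 2838 [0.5952 0.0551 0.1691 0.2758 0.2318] 0.01971856971523267
frontboard 539 [ 0.5282  0.0558  0.3033  0.048  86.1282] 0.05930884558602889
handle 125 [0.4683 0.0597 0.0195 0.1303 0.5654] 0.04167376928663313
rail 686 [ 0.6521  0.0494  0.3056  0.0641 85.817 ] 0.2941984637620817
pole 284 [ 0.986   0.1666  0.4712 -0.3136] 9.588732 [ 0.4014 -0.3447  0.056 ] [ 0.5527 -0.2826  0.0671] 0.05978009520871652
pole_rest 0.8 [ 0.4794 -0.3129  0.    ]
pole_grip 0.84 [ 0.4736 -0.3074  0.051 ]
pole_bend 0.6 [ 0.5993 -0.3078  0.051 ]
tray_handle 0.87 [0.4653 0.0672 0.038 ]
can_a_mid 0.74 [0.5688 0.1312 0.046 ]
can_b_mid 0.66 [0.5528 0.0094 0.04  ]
t 18.85 pos [0.4008 0.0193 0.1428] [179.9939  20.0566 176.4021] F [ 0.6511 -1.2783 -0.3653] J [-28.6277 -21.4506  12.0706 137.5891  15.7983  45.4767  60.4213]
d [-0.0109  0.0468  0.0176] [ 0.0001 -0.2608  0.    ]
```

View pics/s2.png

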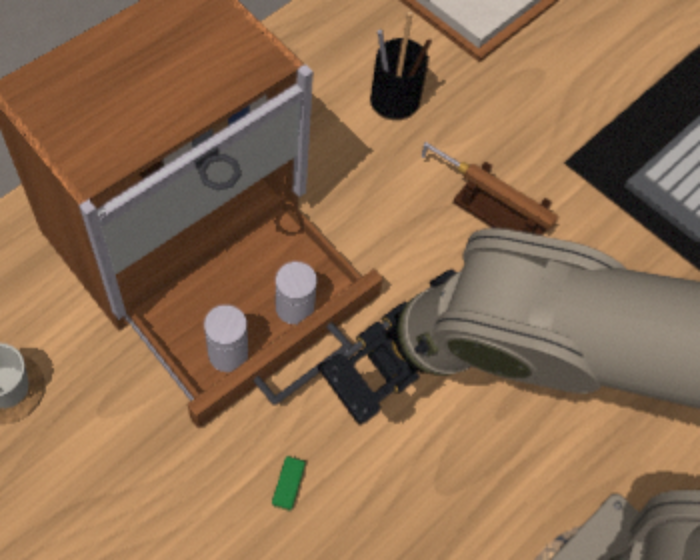

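Both canisters stand upright in the tray, at crop (226,335) and (295,290). Next I push the front board above the handle with the closed, tilted fingers.

```bash
python3 d.py .45 .062 .13 180 40 176.4 .472 .0615 .068 180 40 176.4
```

```text
t 18.9 pos [0.4008 0.0193 0.1428] [179.9933  20.0569 176.4011] F [-0.0492  0.0236  0.85  ] J [-28.6267 -21.4496  12.0692 137.5873  15.7971  45.4771  60.4209]
d [-0.0392  0.0457  0.0279] [ 0.0001 -0.3481 -0.    ]
d [-0.0386  0.0466  0.0937] [ 0.0001 -0.3481 -0.    ]
```

>>> jog_arm([
  [[-0.039,0.046,0.028,0,-0.12,0,-1],[-0.039,0.046,0.028,0,-0.24,0,-1],[-0.039,0.046,0.028,0,-0.348,0,-1],[-0.039,0.046,0.028,0,-0.348,0,-1],[-0.039,0.0465,0.05,0,-0.348,0,-1],[-0.039,0.0465,0.075,0,-0.348,0,-1],[-0.0385,0.0465,0.0935,0,-0.348,0,-1],[-0.0385,0.0465,0.0935,0,-0.348,0,-1]],
])

```text
time_s: 19.7
position: [0.4635, 0.0923, 0.1601]
eef_rot: [176.5, 37.4, 176.4]
wrist_force: [-0.7, 0.8, 1.0]
gripper_width: 0.003
gripper_force: 0.0
```

```bash
python3 d.py .512 .059 .066 180 40 176.4 .552 .0565 .066 180 40 176.4 .632 .0515 .066 180 40 176.4
```

```text
t 19.7 pos [0.4635 0.0923 0.1601] [176.4972  37.3647 176.406 ] F [-0.7068  0.7921  1.0481] J [ 36.9423 -25.461  -53.2347 138.394  -25.2495  22.2278  87.9026]
d [ 0.017  -0.0366  0.1034] [ 0.0612 -0.046  -0.0013]
d [-0.0149 -0.0381  0.1277] [ 0.0612 -0.046  -0.0013]
d [-0.0786 -0.041   0.1763] [ 0.0612 -0.046  -0.0013]
```

```bash
python3 d.py .49 .062 .17 180 20 176.4
```

```text
t 19.7 pos [0.4635 0.0923 0.1601] [176.4972  37.3647 176.406 ] F [-0.7068  0.7921  1.0481] J [ 36.9423 -25.461  -53.2347 138.394  -25.2495  22.2278  87.9026]
d [-0.0285 -0.0291  0.0076] [0.0607 0.303  0.0094]
```

>>> jog_arm([
  [[-0.0285,-0.029,0.0075,0.06,0.1,0.01,-1],[-0.0285,-0.029,0.0075,0.06,0.2,0.01,-1],[-0.0285,-0.029,0.0075,0.06,0.303,0.01,-1],[-0.0285,-0.029,0.0075,0.06,0.303,0.01,-1],[-0.0285,-0.029,0.0075,0.06,0.303,0.01,-1]],
])

```text
time_s: 20.2
position: [0.4892, 0.0619, 0.1693]
eef_rot: [179.8, 19.9, 176.3]
wrist_force: [-0.3, 0.3, 0.1]
gripper_width: 0.003
gripper_force: 0.0
```

```bash
python3 d.py .483 .062 .085 180 20 176.4
```

```text
t 20.2 pos [0.4892 0.0619 0.1693] [179.7873  19.9409 176.2937] F [-0.3335  0.2886  0.139 ] J [ 57.2892 -10.9318 -66.9142 121.5374  -7.7052  43.5026  80.0546]
d [ 0.0346 -0.0006  0.0771] [ 0.0031 -0.001  -0.0017]
```

>>> jog_arm([
  [[0.012,0,0.026,0,0,0,-1],[0.024,0,0.05,0,0,0,-1],[0.0345,0,0.077,0,0,0,-1],[0.0345,0,0.077,0,0,0,-1],[0.0345,0,0.077,0,0,0,-1]],
])

```text
time_s: 20.7
position: [0.4804, 0.0634, 0.0832]
eef_rot: [179.9, 19.7, 176.5]
wrist_force: [-0.7, -0.1, -0.0]
gripper_width: 0.004
gripper_force: 0.0
```

```bash
python3 d.py .483 .062 .068 180 20 176.4 .5 .061 .068 180 20 176.4 .6 .055 .068 180 20 176.4; python3 pv.py scene s3.png 150 100 550 400
```

```text
t 20.7 pos [0.4804 0.0634 0.0832] [179.8816  19.6935 176.521 ] F [-0.656  -0.082  -0.0343] J [ 59.2605   6.2863 -76.7335 127.3168  22.6295  34.4779  53.2783]
d [ 0.0026 -0.0012  0.0152] [ 0.0028 -0.0054  0.002 ]
d [-0.0135 -0.0012  0.021 ] [ 0.0028 -0.0054  0.002 ]
d [-0.1078 -0.0012  0.0547] [ 0.0028 -0.0054  0.002 ]
```

View pics/s3.png

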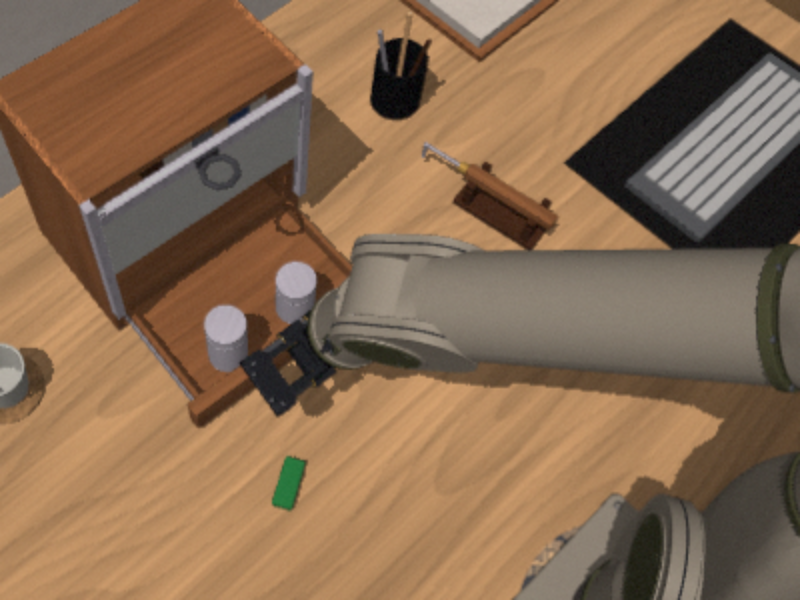

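The hand is at crop (290,370) just in front of the board, and both canisters still stand. The elbow has swung to the right, so I'll push in short stages and watch the joints.

>>> jog_arm([
  [[0.0025,-0.001,0.015,0,0,0,-1],[-0.001,-0.001,0.016,0,0,0,-1],[-0.006,-0.001,0.018,0,0,0,-1],[-0.011,-0.001,0.02,0,0,0,-1],[-0.018,-0.001,0.0225,0,0,0,-1],[-0.026,-0.001,0.0255,0,0,0,-1],[-0.034,-0.001,0.0285,0,0,0,-1],[-0.042,-0.001,0.031,0,0,0,-1]],
])

```text
time_s: 21.55
position: [0.534, 0.0581, 0.071]
eef_rot: [179.9, 19.9, 176.3]
wrist_force: [-2.3, -0.8, -0.2]
gripper_width: 0.004
gripper_force: 1.2
```

```bash
python3 d.py .57 .056 .068 180 20 176.4 .57 .056 .068 180 30 176.4;  python3 cc.py scene .59 .118 .09 .125
```

```text
t 21.55 pos [0.534  0.0581 0.071 ] [179.8672  19.9047 176.3248] F [-2.2974 -0.768  -0.2496] J [ 46.5098  17.5999 -65.7632 121.4237  38.3943  37.625   42.6612]
d [-0.0329  0.0001  0.0151] [ 0.0019 -0.0017 -0.0012]
d [-0.0329  0.0001  0.0151] [ 0.0018 -0.1762 -0.0014]
374
[[0.5843 0.0954 0.0915]
 [0.6064 0.1213 0.1113]
 [0.6338 0.1438 0.1162]]
((0.6096446514129639, 0.11885040998458862), 0.026633162051439285)
```

>>> jog_arm([
  [[-0.008,0,0.003,0,-0.06,0,-1],[-0.016,0,0.006,0,-0.12,0,-1],[-0.024,0,0.009,0,-0.18,0,-1],[-0.032,0,0.013,0,-0.24,0,-1],[-0.04,0,0.017,0,-0.3,0,-1],[-0.048,0,0.021,0,-0.35,0,-1],[-0.055,0,0.0235,0,-0.35,0,-1],[-0.061,0,0.0255,0,-0.35,0,-1]],
])

```text
time_s: 22.4
position: [0.5997, 0.0546, 0.0679]
eef_rot: [179.9, 39.9, 176.4]
wrist_force: [-1.7, 1.1, 0.9]
gripper_width: 0.004
gripper_force: 1.3
```

```bash
python3 d.py .64 .0515 .068 180 40 176.4;  python3 cc.py scene .65 .118 .09 .125
```

```text
t 22.4 pos [0.5997 0.0546 0.0679] [179.8879  39.8821 176.3894] F [-1.681   1.1435  0.8953] J [ 28.3437  15.4237 -46.8956 128.3612  88.1487  21.9614  -7.1008]
d [-0.0311 -0.0006  0.0258] [ 0.0018 -0.0021 -0.0001]
356
[[0.6528 0.0907 0.0907]
 [0.6737 0.1164 0.1114]
 [0.7017 0.1395 0.116 ]]
((0.677282989025116, 0.11332637816667557), 0.027241908013820648)
```

>>> jog_arm([
  [[-0.0055,0,0.0045,0,0,0,-1],[-0.011,0,0.009,0,0,0,-1],[-0.0165,0,0.0135,0,0,0,-1],[-0.022,0,0.018,0,0,0,-1],[-0.0265,0,0.022,0,0,0,-1],[-0.03,0,0.025,0,0,0,-1],[-0.03,0,0.025,0,0,0,-1]],
])

```text
time_s: 23.15
position: [0.6386, 0.0513, 0.0679]
eef_rot: [179.9, 40.0, 176.2]
wrist_force: [0.2, 0.4, 0.1]
gripper_width: 0.006
gripper_force: 0.1
```

>>> jog_arm([
  [[-0.003,0,0.0025,0,0,0,-1],[-0.006,0,0.005,0,0,0,-1],[-0.009,0,0.0075,0,0,0,-1]],
])

```text
time_s: 23.45
position: [0.644, 0.0515, 0.0642]
eef_rot: [-179.9, 39.5, 176.5]
wrist_force: [-92.6, -1.9, 52.5]
gripper_width: 0.001
gripper_force: 45.8
```

>>> jog_arm([
  [[0.02,0,-0.018,0,0,0,-1],[0.05,0,-0.05,0,0,0,-1],[0.08,0,-0.1,0,0,0,-1],[0.08,0,-0.13,0,0,0,-1],[0.08,0,-0.15,0,0,0,-1],[0.08,0,-0.15,0,0,0,-1]],
])

```text
time_s: 24.05
position: [0.5045, 0.0556, 0.1162]
eef_rot: [-179.5, 38.9, 176.3]
wrist_force: [0.3, 0.1, 0.2]
gripper_width: 0.005
gripper_force: 0.0
```

```bash
python3 d.py .45 -.1 .3 180 0 176.4; python3 m.py | egrep 'scene|top|front|handle|can|pole |ring|cab'; python3 pv.py scene s4.png 150 100 500 380
```

```text
t 24.05 pos [0.5045 0.0556 0.1162] [-179.473    38.8687  176.2574] F [0.2582 0.0555 0.2047] J [ 35.71    -8.4422 -54.0098 137.6206  36.6593  14.2367  32.7909]
d [-0.0809 -0.1604 -0.1694] [-0.0097  0.6784 -0.0055]
scene
can_a_mid (0.86, 35, array([0.6901, 0.1142, 0.6896, 0.1145, 0.0221, 0.1118]))
can_b_mid (0.81, 68, array([0.6861, 0.0127, 0.684 , 0.0158, 0.0337, 0.1   ]))
can_c_mid (0.7, 68, array([0.6854, 0.005 , 0.6853, 0.0049, 0.0269, 0.1005]))
cabtop 10121 [1.0119 0.0612 0.682  0.3339 3.7783] 0.32003519860206064
frontboard 0 [0. 0. 0. 0. 0.] nan
handle 0 [0. 0. 0. 0. 0.] nan
pole 344 [ 0.9857  0.1687  0.4708 -0.3114] 9.712863 [ 0.4004 -0.3448  0.056 ] [ 0.5496 -0.2809  0.067 ] 0.0588641336221829
tray_handle 0.84 [0.6229 0.0555 0.038 ]
can_a_mid 0.61 [0.7299 0.0996 0.046 ]
can_b_mid 0.6 [ 0.7336 -0.0145  0.04  ]
cabinet 0.92 [0.7864 0.0442 0.    ]
top
can_a_mid None
can_b_mid None
can_c_mid (0.46, 222, array([ 0.4756, -0.3133,  0.487 , -0.3107,  0.0871,  0.0601]))
cabtop 8279 [ 0.7748  0.0405  0.3083  0.2091 86.2458] 0.31929039618266386
frontboard 0 [0. 0. 0. 0. 0.] nan
handle 0 [0. 0. 0. 0. 0.] nan
pole 287 [ 0.9873  0.159   0.4704 -0.313 ] 9.147607 [ 0.4015 -0.3444  0.0561] [ 0.5595 -0.2808  0.0674] 0.05924513157896216
sash_ring 0.9 [0.6345 0.041  0.308 ]
tray_handle 0.93 [0.6239 0.052  0.038 ]
  return _methods._mean(a, axis=axis, dtype=dtype,
  ret = ret.dtype.type(ret / rcount)
```

View pics/s4.png

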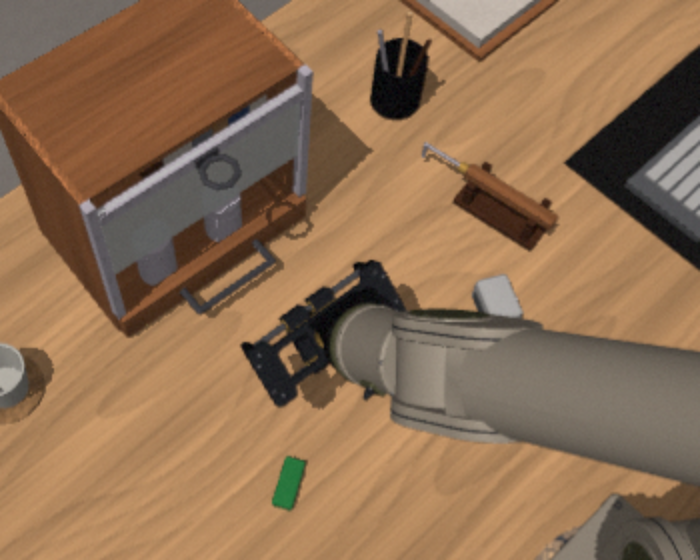

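The tray is in: its handle is at crop (240,280), the board sits against the carcass, and both canisters stand inside. The push ended on a hard stop. Next is the pole.

>>> jog_arm([
  [[-0.02,-0.04,-0.05,0,0.14,0,1],[-0.04,-0.08,-0.1,0,0.28,0,1],[-0.06,-0.12,-0.15,0,0.42,0,1],[-0.08,-0.16,-0.17,-0.01,0.56,0,1],[-0.08,-0.16,-0.17,-0.01,0.678,0,1],[-0.08,-0.16,-0.17,-0.01,0.678,0,1],[-0.08,-0.16,-0.17,-0.01,0.678,0,1]],
])

```text
time_s: 26.0
position: [0.4496, -0.1018, 0.3023]
eef_rot: [179.8, -0.1, 176.0]
wrist_force: [1.2, 0.2, -0.4]
gripper_width: 0.556
gripper_force: 0.0
```

```bash
python3 d.py .54 -.305 .2 180 0 -170.5
```

```text
t 26.0 pos [ 0.4496 -0.1018  0.3023] [179.7775  -0.1268 176.0192] F [ 1.1756  0.238  -0.3741] J [ 22.8162  -2.5173 -14.9687 100.8196  -0.8724  81.755   94.0072]
d [-0.1045 -0.1968  0.1013] [ 0.0041 -0.0017 -0.2353]
```

>>> jog_arm([
  [[-0.025,-0.049,0.02,0,0,-0.08,1],[-0.05,-0.098,0.04,0,0,-0.16,1],[-0.08,-0.147,0.08,0,0,-0.235,1],[-0.1045,-0.197,0.101,0,0,-0.235,1],[-0.1045,-0.197,0.101,0,0,-0.235,1],[-0.1045,-0.197,0.101,0,0,-0.235,1]],
])

```text
time_s: 26.6
position: [0.5385, -0.3079, 0.1921]
eef_rot: [179.7, -0.3, -170.8]
wrist_force: [-0.1, -0.2, -0.6]
gripper_width: 0.986
gripper_force: 0.0
```

```bash
cat > pole.py <<'E'
from m import *
p=cap('wrist'); save(p,'wp.png'); c=cloud(p,p['range_z']>0)
q=c[(abs(c[:,0]-.47)<.1)&(abs(c[:,1]+.31)<.05)&(c[:,2]>.0545)&(c[:,2]<.064)]
print(len(q))
r=cv2.minAreaRect(q[:,:2].astype(np.float32)); print(r,np.percentile(q,[1,99],axis=0))
l=cv2.fitLine(q[:,:2].astype(np.float32),cv2.DIST_HUBER,0,.01,.01).ravel();print(l,np.degrees(np.arctan2(l[1],l[0])))
for t,z in [('pole_grip',.051),('pole_rest',0),('pole_bend',.051)]:
    for r in imaging.tip_of(p,t)[:1]: print(t,r['score'],r['position'],at_z(p,r['position'],z)[0])
E
python3 pole.py; python3 d.py .495 -.308 .1 180 0 -170.5 .495 -.308 .05 180 0 -170.5
```

```text
5935
((0.48358798027038574, -0.31290310621261597), (0.16634045541286469, 0.0506146177649498), 9.81735897064209) [[ 0.4032 -0.3448  0.0549]
 [ 0.5472 -0.2849  0.0612]]
[ 0.986   0.1669  0.4688 -0.3152] 9.6085005
pole_grip 0.67 [286.1, 123.1] [ 0.4746 -0.3144  0.051 ]
pole_rest 0.78 [285.4, 117.6] [ 0.4722 -0.3147  0.    ]
pole_bend 0.96 [289.1, 281.5] [ 0.609  -0.2895  0.051 ]
t 26.8 pos [ 0.5406 -0.3018  0.1979] [ 179.8061    0.0669 -170.3599] F [-0.0112 -0.0688  0.7676] J [ 30.6984  20.0032  -7.1351  87.7256   2.3456  72.4794 122.9213]
d [0.0461 0.0012 0.0979] [0.0034 0.0012 0.0024]
d [0.0462 0.0011 0.1479] [0.0034 0.0012 0.0024]
```

View pics/wp.png

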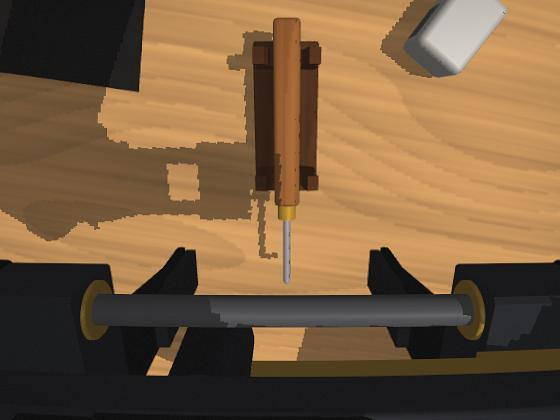

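The wrist view shows the pole lying straight between the open fingers, with its hook end at (287,282) and its handle centred at about (286,120). I'll grip it 25 mm ahead of its middle, between the posts.

```bash
python3 d.py .499 -.3093 .1 180 0 -170.4 .499 -.3093 .05 180 0 -170.4
```

```text
t 26.8 pos [ 0.5406 -0.3018  0.1979] [ 179.8061    0.0669 -170.3599] F [-0.0112 -0.0688  0.7676] J [ 30.6984  20.0032  -7.1351  87.7256   2.3456  72.4794 122.9213]
d [ 0.0424 -0.0007  0.0979] [0.0034 0.0012 0.0007]
d [ 0.0425 -0.0009  0.1479] [0.0034 0.0012 0.0007]
```

>>> jog_arm([
  [[0.0425,-0.001,0.03,0.003,0.001,0.001,1],[0.0425,-0.001,0.07,0.003,0.001,0.001,1],[0.0425,-0.001,0.1,0.003,0.001,0.001,1],[0.0425,-0.001,0.125,0.003,0.001,0.001,1],[0.0425,-0.001,0.142,0.003,0.001,0.001,1],[0.0425,-0.001,0.148,0.003,0.001,0.001,1],[0.0425,-0.001,0.148,0.003,0.001,0.001,1],[0.0425,-0.001,0.148,0.003,0.001,0.001,1]],
])

```text
time_s: 27.6
position: [0.4994, -0.3104, 0.0509]
eef_rot: [-179.9, 0.1, -170.4]
wrist_force: [0.1, -0.1, -0.2]
gripper_width: 1.0
gripper_force: 0.0
```

>>> jog_arm([
  [[0,0,0,0,0,0,-1],[0,0,0,0,0,0,-1],[0,0,0,0,0,0,-1],[0,0,0,0,0,0,-1],[0,0,0,0,0,0,-1],[0,0,0,0,0,0,-1],[0,0,0,0,0,0,-1],[0,0,0,0,0,0,-1]],
])

```text
time_s: 28.4
position: [0.4985, -0.3104, 0.0493]
eef_rot: [180.0, -0.0, -170.5]
wrist_force: [0.5, -0.1, 0.4]
gripper_width: 0.362
gripper_force: 0.0
```

>>> jog_arm([
  [[0,0,0,0,0,0,-1],[0,0,-0.02,0,0,0,-1],[0,0,-0.05,0,0,0,-1],[0,0,-0.1,0,0,0,-1],[0,0,-0.15,0,0,0,-1],[0,0,-0.2,0,0,0,-1],[0,0,-0.2,0,0,0,-1]],
])

```text
time_s: 29.1
position: [0.5012, -0.3118, 0.2571]
eef_rot: [-179.6, 0.5, -170.5]
wrist_force: [0.1, 0.0, -1.0]
gripper_width: 0.224
gripper_force: 30.0
```

```bash
cat > pl.py <<'E'
from m import *
import sys
s=env.get_state(); print('tcp',np.array(s['position']),s['eef_rot'],s['gripper_width'])
T=R.from_euler('xyz',s['eef_rot'],degrees=True)
for n in ['scene','top','wrist']:
    p=cap(n)
    for t in ['pole_bend','pole_tip','sash_ring']:
        for r in imaging.tip_of(p,t)[:1]:
            u=np.array(r['position']); z=float(sys.argv[1])-(.028 if t=='pole_tip' else 0) if t!='sash_ring' else float(sys.argv[2])
            w=at_z(p,u,z)[0]; print(n,t,round(r['score'],2),np.round(u,1),'w',w,'tool',T.inv().apply(w-s['position']))
    if len(sys.argv)>3 and n==sys.argv[3]: save(p,sys.argv[4])
E
python3 pl.py .245 .308 wrist wh.png; python3 d.py .45 -.1 .35 180 0 176.4 .499 .06 .345 180 0 176.4
```

```text
tcp [ 0.5012 -0.3118  0.2571] [-179.6033    0.479  -170.4904] 0.22388426921606655
scene pole_bend 0.73 [373.8 125.9] w [ 0.6097 -0.2944  0.245 ] tool [-0.1099 -0.0007  0.013 ]
scene pole_tip 0.85 [368.5 130.8] w [ 0.6212 -0.2931  0.217 ] tool [-0.1211 -0.0011  0.0411]
scene sash_ring 0.55 [258.5 182.4] w [0.6393 0.0574 0.308 ] tool [-0.1976  0.3409 -0.0516]
top pole_bend 0.8 [390.  205.5] w [ 0.6081 -0.2941  0.245 ] tool [-0.1083 -0.0001  0.013 ]
top pole_tip 0.71 [385.  202.6] w [ 0.6203 -0.2882  0.217 ] tool [-0.121   0.0038  0.0411]
top sash_ring 0.82 [270.2 190.7] w [0.6345 0.0439 0.308 ] tool [-0.1907  0.3284 -0.0516]
wrist pole_tip 0.57 [280.7 236.1] w [ 0.4862 -0.313   0.217 ] tool [0.0152 0.0016 0.0399]
t 29.7 pos [ 0.4985 -0.3104  0.2489] [ 179.9603   -0.0656 -170.4855] F [ 0.9181 -1.0844 -1.0208] J [ 32.9248  14.3086  -6.5621  88.808    1.6673  77.0551 125.7033]
d [ 0.0132  0.2156 -0.1009] [ 0.0006 -0.0012  0.2289]
d [-0.0616  0.3653 -0.0959] [ 0.0006 -0.0012  0.2289]
```

View pics/wh.png

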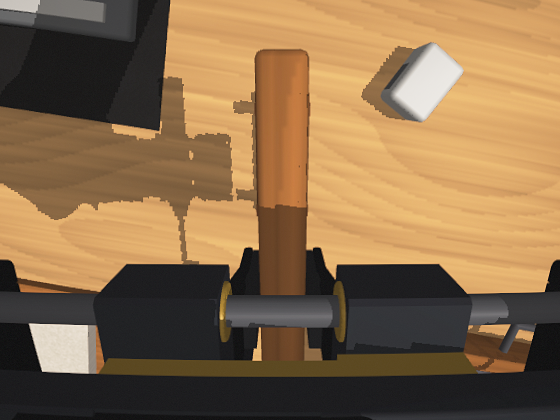

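```bash
cat > ph.py <<'E'
# pole in tool frame from wrist depth (handle) and top/scene depth (rod)
from m import *
s=env.get_state(); T=R.from_euler('xyz',s['eef_rot'],degrees=True); P=np.array(s['position'])
print(P,s['eef_rot'],s['gripper_width'],s['gripper_force'])
for n in ['wrist','scene','top']:
    p=cap(n); c=T.inv().apply(cloud(p,p['range_z']>0)-P)
    if n=='wrist': q=c[(c[:,0]>.035)&(c[:,0]<.12)&(abs(c[:,1])<.008)&(c[:,2]<.06)&(c[:,2]>-.03)]
    else: q=c[(c[:,0]<-.06)&(c[:,0]>-.16)&(abs(c[:,1])<.015)&(c[:,2]<.06)&(c[:,2]>-.03)]
    if len(q)>5:
        f=np.polyfit(q[:,0],q[:,2],1); print(n,len(q),'z=%.4f%+.3f x'%(f[1],f[0]),'x',q[:,0].min(),q[:,0].max(),'ymed',np.median(q[:,1]),'zmed',np.median(q[:,2]))
    else: print(n,len(q))
E
python3 ph.py
```

```text
[ 0.4985 -0.3104  0.2489] [ 179.9603   -0.0656 -170.4855] 0.22633815517305086 29.972688141278923
wrist 7104 z=-0.0071+0.010 x x 0.03501326078016478 0.09807612456962392 ymed -4.861668566424807e-05 zmed -0.006451226505529524
scene 63 z=-0.0232-0.281 x x -0.11483707303700863 -0.0664969030943498 ymed 0.00335904630484494 zmed 0.0003489603427078217
top 48 z=-0.0146-0.176 x x -0.11447972441851838 -0.0605844364666219 ymed 0.001862912014390817 zmed -0.000513390710190652
```

```bash
cat > ring.py <<'E'
from m import *
import sys
zr=float(sys.argv[1])
for n in ['scene','top']:
    p=cap(n); c=cloud(p,p['range_z']>0)
    q=c[(c[:,0]>.6)&(c[:,0]<.662)&(abs(c[:,1]-.05)<.05)&(abs(c[:,2]-zr)<.012)]
    print(n,len(q), end=' ')
    if len(q)>15:
        f=least_squares(lambda a:np.hypot(q[:,0]-a[0],q[:,1]-a[1])-.0205,[.637,.05],loss='soft_l1',f_scale=.003)
        print(f.x,np.median(np.abs(f.fun)),np.percentile(q,[2,50,98],axis=0).round(4).tolist())
    # rail front face
    r=c[(abs(c[:,1]-.05)<.13)&(abs(c[:,1]-.05)>.04)&(c[:,2]>zr-.02)&(c[:,2]<zr+.02)&(c[:,0]<.71)&(c[:,0]>.62)]
    print('rail',len(r),np.percentile(r,[2,50,98],axis=0).round(4).tolist(), np.polyfit(r[:,1],r[:,0],1))
    g=c[(c[:,2]>zr-.05)&(c[:,0]<.71)&(c[:,0]>.62)&(abs(c[:,1]-.05)<.19)]; print(' frame y',np.percentile(g[:,1],[.5,99.5]))
E
python3 ring.py .308
```

```text
scene 0 rail 1496 [[0.6627, -0.0762, 0.2899], [0.6871, 0.0071, 0.3179], [0.7092, 0.1755, 0.3229]] [0.0361 0.6852]
 frame y [-0.1018  0.2041]
top 0 rail 1105 [[0.6641, -0.0764, 0.2906], [0.6886, -0.0008, 0.3182], [0.709, 0.1762, 0.3231]] [0.0337 0.6869]
 frame y [-0.1057  0.1978]
```

```bash
cat > r2.py <<'E'
from m import *
for n in ['scene','top']:
    p=cap(n); c=cloud(p,p['range_z']>0)
    q=c[(c[:,0]>.59)&(c[:,0]<.664)&(abs(c[:,1]-.05)<.06)&(c[:,2]>.1)]
    print(n,len(q)); 
    if len(q): print(np.percentile(q,[2,25,50,75,98],axis=0))
    # dark pixels near ring
    r=imaging.tip_of(p,'sash_ring')[0]; print(r)
    g=cv2.cvtColor(p['image'],cv2.COLOR_RGB2GRAY); u,v=[int(round(t)) for t in r['position']]
    cv2.imwrite(f'pics/r_{n}.png',cv2.resize(cv2.cvtColor(p['image'][v-30:v+30,u-35:u+35],cv2.COLOR_RGB2BGR),None,fx=5,fy=5,interpolation=cv2.INTER_CUBIC)); print('crop origin',u-35,v-30)
a,b=[cv2.imread(f'pics/r_{n}.png') for n in ['scene','top']]
cv2.imwrite('pics/rr.png',np.hstack([a,b]))
E
python3 r2.py
```

```text
scene 167
[[0.6199 0.0322 0.2847]
 [0.6282 0.0399 0.2876]
 [0.6417 0.053  0.289 ]
 [0.6559 0.0665 0.2905]
 [0.6635 0.0743 0.2938]]
{'position': [260.1, 183.4], 'score': 0.73}
crop origin 225 153
top 118
[[0.6209 0.0282 0.285 ]
 [0.6284 0.0338 0.2877]
 [0.6412 0.0473 0.2889]
 [0.6558 0.0624 0.2903]
 [0.6618 0.0704 0.2935]]
{'position': [269.3, 191.4], 'score': 0.76}
crop origin 234 161
```

View pics/rr.png

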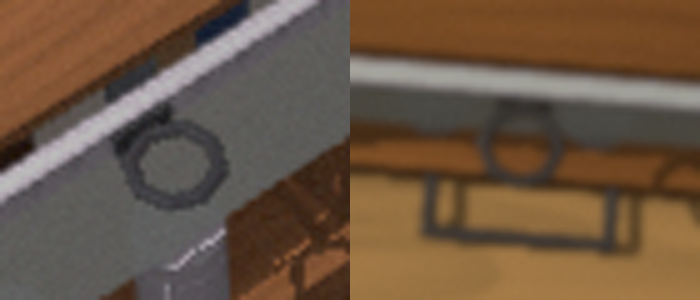

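The ring shows clearly in both crops, at left (176,165) and right (521,145). Depth puts it at z ≈ 0.288, so the door starts about 20 mm below fully raised.

```bash
python3 ring.py .289; python3 d.py .45 -.1 .32 180 0 176.4 .5 .06 .32 180 0 176.4
```

```text
scene 158 [0.6414 0.0534] 0.0016228228078095444 [[0.6204, 0.032, 0.2837], [0.6406, 0.0547, 0.2892], [0.6613, 0.0745, 0.2932]]
rail 716 [[0.6611, -0.0763, 0.2701], [0.6736, 0.096, 0.2936], [0.6874, 0.1765, 0.2997]] [0.0659 0.6692]
 frame y [-0.1019  0.2042]
top 117 [0.6416 0.0489] 0.001525609472457605 [[0.6207, 0.0281, 0.2849], [0.6402, 0.0495, 0.2894], [0.6616, 0.0704, 0.2935]]
rail 388 [[0.6613, -0.0764, 0.2795], [0.6739, 0.0502, 0.2942], [0.6865, 0.1762, 0.2996]] [0.0665 0.6703]
 frame y [-0.1056  0.1981]
t 30.25 pos [ 0.4986 -0.3105  0.2494] [ 179.9862   -0.0343 -170.4819] F [-0.0584 -0.109   0.1317] J [ 32.9244  14.28    -6.5634  88.7899   1.667   77.0611 125.7058]
d [ 0.0132  0.2156 -0.0706] [ 0.0002 -0.0006  0.229 ]
d [-0.0626  0.3652 -0.0706] [ 0.0002 -0.0006  0.229 ]
```

>>> jog_arm([
  [[0.005,0.03,-0.04,0,0,0.03,-1],[0.01,0.07,-0.08,0,0,0.07,-1],[0.012,0.11,-0.11,0,0,0.11,-1],[0.013,0.15,-0.11,0,0,0.15,-1],[0.013,0.19,-0.11,0,0,0.19,-1],[0.0,0.23,-0.11,0,0,0.229,-1],[-0.025,0.27,-0.11,0,0,0.229,-1],[-0.03,0.3,-0.11,0,0,0.229,-1]],
])

```text
time_s: 31.05
position: [0.4794, -0.0064, 0.3595]
eef_rot: [180.0, 0.0, 176.5]
wrist_force: [-0.5, 0.1, -0.8]
gripper_width: 0.224
gripper_force: 30.0
```

```bash
python3 d.py .5 .06 .35 180 0 176.4 .53 .058 .34 180 0 176.4
```

```text
t 31.05 pos [ 0.4794 -0.0064  0.3595] [179.9525   0.001  176.5408] F [-0.5127  0.1119 -0.7661] J [ 16.9682  -0.6047 -21.2598  92.2618  -0.2663  88.2944  82.2582]
d [-0.0166  0.0675  0.0095] [0.0008 0.     0.0025]
d [-0.0467  0.0673  0.0195] [0.0008 0.     0.0025]
```

>>> jog_arm([
  [[0,0.035,0.005,0,0,0,-1],[-0.0165,0.0675,0.008,0,0,0,-1],[-0.0165,0.0675,0.01,0,0,0,-1],[-0.03,0.0675,0.014,0,0,0,-1],[-0.047,0.0675,0.019,0,0,0,-1],[-0.047,0.0675,0.0195,0,0,0,-1],[-0.047,0.0675,0.0195,0,0,0,-1]],
])

```text
time_s: 31.75
position: [0.5296, 0.0545, 0.3396]
eef_rot: [180.0, -0.1, 176.4]
wrist_force: [-0.3, -0.3, -0.4]
gripper_width: 0.227
gripper_force: 30.0
```

```bash
python3 ph.py; python3 pl.py .338 .287; python3 ring.py .289;  python3 pv.py scene s5.png 180 90 480 300
```

```text
[0.5296 0.0545 0.3396] [179.9885  -0.0901 176.3764] 0.2271870066181622 29.972644499503076
wrist 7120 z=-0.0072+0.010 x x 0.03502474010793917 0.09808575546482949 ymed -1.2707133148179138e-05 zmed -0.006489848649433409
scene 271 z=-0.0228-0.402 x x -0.159954954447135 -0.07909147731926114 ymed 0.0021315271516880647 zmed 0.041113602263960235
top 150 z=0.1431+0.727 x x -0.15969739159551238 -0.11111073268561865 ymed -0.0004506810121943343 zmed 0.04389057259221393
tcp [0.5295 0.0548 0.3403] [179.9992  -0.0073 176.3989] 0.22535069508605762
scene pole_bend 0.96 [258.8 170.2] w [0.6465 0.0486 0.338 ] tool [-0.1171  0.0012  0.0023]
scene pole_tip 0.74 [261.1 182.2] w [0.6348 0.0536 0.31  ] tool [-0.1052  0.0055  0.0303]
scene sash_ring 0.92 [259.6 182.5] w [0.6489 0.0472 0.287 ] tool [-0.1196 -0.      0.0533]
top sash_ring 0.84 [267.5 188.8] w [0.6432 0.0511 0.287 ] tool [-0.1137  0.0035  0.0533]
scene 53 [0.6394 0.0549] 0.0012091985112234645 [[0.6377, 0.0346, 0.2845], [0.6557, 0.0512, 0.2901], [0.661, 0.0717, 0.2936]]
rail 459 [[0.6653, -0.0054, 0.2696], [0.6766, 0.1288, 0.2932], [0.6878, 0.1786, 0.2989]] [0.0665 0.6692]
 frame y [-0.0205  0.2042]
top 44 [0.6403 0.0485] 0.001552047566170842 [[0.6448, 0.031, 0.2847], [0.6566, 0.0553, 0.2889], [0.6615, 0.0691, 0.2927]]
rail 386 [[0.661, -0.0765, 0.2797], [0.6738, 0.0905, 0.2945], [0.6872, 0.1762, 0.3003]] [0.0671 0.6703]
 frame y [-0.1058  0.1978]
```

View pics/s5.png

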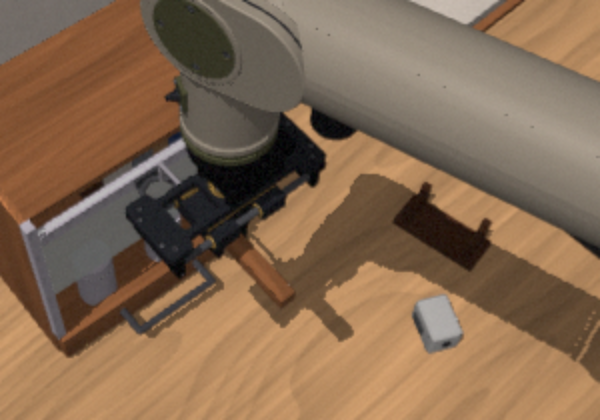

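The hook end hangs over the ring, about 3.5 mm too far right. I'll shift it and lower in.

>>> jog_arm([
  [[0,0.0035,0,0,0,0,-1],[0,0.0035,0.006,0,0,0,-1],[0,0.0035,0.012,0,0,0,-1],[0,0.0035,0.018,0,0,0,-1],[0,0.0035,0.024,0,0,0,-1],[0,0.0035,0.03,0,0,0,-1],[0,0.0035,0.036,0,0,0,-1],[0,0.0035,0.036,0,0,0,-1]],
])

```text
time_s: 33.45
position: [0.5297, 0.0581, 0.3029]
eef_rot: [-180.0, -0.1, 176.4]
wrist_force: [0.3, 0.2, -1.0]
gripper_width: 0.226
gripper_force: 30.0
```

```bash
python3 ph.py; python3 ring.py .289 | grep -v frame
```

```text
[0.5297 0.0581 0.3029] [-179.9923   -0.1166  176.3925] 0.22649129972812415 29.972617593593895
wrist 7115 z=-0.0071+0.010 x x 0.03500703665689235 0.09806810096010161 ymed -1.249620593340351e-05 zmed -0.006478785656323511
scene 359 z=0.0190+0.075 x x -0.15979857936746675 -0.07568374082638062 ymed 0.0013737017197928908 zmed 0.008340503809715877
top 162 z=0.0937+0.638 x x -0.15985015076591963 -0.10613968449602182 ymed 0.0002936875120654781 zmed 0.007356212649854729
scene 161 [0.6415 0.0527] 0.0019573953746975133 [[0.621, 0.0327, 0.2829], [0.6409, 0.0555, 0.289], [0.6606, 0.0747, 0.2944]]
rail 410 [[0.6694, 0.0044, 0.2699], [0.6769, 0.1323, 0.2939], [0.6874, 0.1785, 0.2995]] [0.0508 0.6713]
top 53 [0.6403 0.0485] 0.0016915354449679489 [[0.637, 0.0312, 0.2848], [0.6558, 0.0581, 0.2889], [0.6618, 0.0713, 0.293]]
rail 391 [[0.6612, -0.0764, 0.2798], [0.6738, 0.01, 0.2947], [0.6867, 0.1766, 0.2996]] [0.0661 0.6703]
```

>>> jog_arm([
  [[0,0,0.005,0,0,0,-1],[0,0,0.009,0,0,0,-1],[0,0,0.014,0,0,0,-1],[0,0,0.02,0,0,0,-1],[0,0,0.026,0,0,0,-1],[0,0,0.032,0,0,0,-1],[0,0,0.038,0,0,0,-1],[0,0,0.04,0,0,0,-1]],
])

```text
time_s: 34.5
position: [0.5299, 0.0582, 0.2631]
eef_rot: [180.0, -0.1, 176.4]
wrist_force: [-1.1, 1.0, 1.1]
gripper_width: 0.226
gripper_force: 30.0
```

```bash
python3 ph.py; python3 ring.py .256 | grep -v frame
```

```text
[0.5299 0.0582 0.2631] [179.9937  -0.0698 176.3989] 0.22586157164882956 29.986732313409448
wrist 7027 z=-0.0072+0.026 x x 0.03500019851200088 0.09831963631213862 ymed -1.353168405531133e-05 zmed -0.005426470691674002
scene 289 z=-0.0245-0.263 x x -0.15248403936163657 -0.07446752240600195 ymed 0.0011423974120279446 zmed 0.0016549510804865523
top 121 z=0.0116+0.082 x x -0.15082307615686522 -0.10248603405114858 ymed 0.000699561480951079 zmed -7.194616302699137e-05
scene 188 [0.6411 0.0525] 0.0022386048679916334 [[0.6102, 0.0325, 0.2519], [0.6387, 0.0552, 0.2598], [0.6607, 0.0742, 0.2668]]
rail 416 [[0.6686, 0.0067, 0.237], [0.6769, 0.1329, 0.2638], [0.6874, 0.1787, 0.2692]] [0.0595 0.6699]
top 70 [0.6415 0.0476] 0.002187983993291138 [[0.6335, 0.0304, 0.2553], [0.6517, 0.054, 0.2593], [0.6617, 0.0708, 0.2664]]
rail 359 [[0.6617, -0.0764, 0.2499], [0.6736, 0.0913, 0.2651], [0.6864, 0.1771, 0.2695]] [0.0657 0.6702]
```

>>> jog_arm([
  [[0,0,0.006,0,0,0,-1],[0,0,0.013,0,0,0,-1],[0,0,0.021,0,0,0,-1],[0,0,0.029,0,0,0,-1],[0,0,0.037,0,0,0,-1],[0,0,0.045,0,0,0,-1],[0,0,0.053,0,0,0,-1],[0,0,0.06,0,0,0,-1]],
])

```text
time_s: 35.55
position: [0.5299, 0.0582, 0.2031]
eef_rot: [180.0, -0.1, 176.4]
wrist_force: [0.4, 0.0, 2.8]
gripper_width: 0.227
gripper_force: 30.0
```

>>> jog_arm([
  [[0,0,0.003,0,0,0,-1],[0,0,0.006,0,0,0,-1],[0,0,0.009,0,0,0,-1],[0,0,0.012,0,0,0,-1],[0,0,0.012,0,0,0,-1],[0,0,0.012,0,0,0,-1]],
])

```text
time_s: 36.15
position: [0.5298, 0.0583, 0.1918]
eef_rot: [180.0, -0.1, 176.4]
wrist_force: [-0.2, 0.8, -1.1]
gripper_width: 0.226
gripper_force: 30.0
```

```bash
python3 ph.py; python3 ring.py .189 | grep -v frame
```

```text
[0.5298 0.0583 0.1918] [179.9965  -0.0585 176.3961] 0.2262516773632551 29.999018842354417
wrist 6846 z=-0.0073+0.061 x x 0.03501975908102736 0.09857266226147203 ymed -1.5322213080983742e-05 zmed -0.003135387124885705
scene 262 z=-0.0285-0.272 x x -0.15243594481763206 -0.07268878694861414 ymed 0.0009391696887715794 zmed -0.0019033645894964246
top 110 z=0.0050+0.057 x x -0.1506555182295627 -0.09591513460578824 ymed 0.0003134230722119767 zmed -0.004106542833470028
scene 175 [0.6413 0.0528] 0.002400745083199457 [[0.6057, 0.0322, 0.186], [0.6377, 0.055, 0.1921], [0.6613, 0.0748, 0.1996]]
rail 677 [[0.672, -0.0054, 0.1714], [0.6878, 0.1279, 0.1981], [0.7091, 0.1779, 0.2046]] [-0.0288  0.6926]
top 68 [0.6417 0.0481] 0.002107125392422568 [[0.6277, 0.0289, 0.1873], [0.6479, 0.0524, 0.1916], [0.6612, 0.0699, 0.199]]
rail 629 [[0.6624, -0.0764, 0.1835], [0.6851, 0.009, 0.1988], [0.7085, 0.1755, 0.2055]] [0.0594 0.6823]
```

>>> jog_arm([
  [[0,0,0.002,0,0,0,-1],[0,0,0.004,0,0,0,-1],[0,0,0.006,0,0,0,-1],[0,0,0.008,0,0,0,-1],[0,0,0.008,0,0,0,-1]],
])

```text
time_s: 36.9
position: [0.5301, 0.0583, 0.1837]
eef_rot: [180.0, -0.0, 176.4]
wrist_force: [0.6, 0.7, 1.8]
gripper_width: 0.223
gripper_force: 30.0
```

```bash
python3 ph.py; python3 ring.py .189 | grep -v frame;python3 pv.py scene s6.png 180 90 480 300
```

```text
[0.5301 0.0583 0.1837] [179.9871  -0.0198 176.3973] 0.22332091503789672 30.000010197982192
wrist 6440 z=-0.0074+0.133 x x 0.03500287608759513 0.09821116516926329 ymed -1.9013264643088123e-05 zmed 0.0015221043552757908
scene 279 z=-0.0424-0.348 x x -0.15158854768672395 -0.06820607005779127 ymed 0.0010757817892393937 zmed -0.008193248755475424
top 115 z=-0.0101-0.007 x x -0.1509823693552756 -0.09526922051730571 ymed 0.0005621133771879336 zmed -0.010791104502373828
scene 175 [0.6411 0.0534] 0.002321712507535229 [[0.6046, 0.0322, 0.1838], [0.6376, 0.0549, 0.1912], [0.6613, 0.074, 0.1991]]
rail 638 [[0.6723, 0.0, 0.1712], [0.6869, 0.1292, 0.1972], [0.7087, 0.1778, 0.2045]] [-0.0174  0.6912]
top 70 [0.6421 0.0484] 0.001996217011201803 [[0.6265, 0.0289, 0.1855], [0.6474, 0.054, 0.1905], [0.6603, 0.07, 0.1984]]
rail 628 [[0.6624, -0.0764, 0.1824], [0.6856, 0.0087, 0.1981], [0.7086, 0.1754, 0.2057]] [0.061  0.6822]
```

View pics/s6.png

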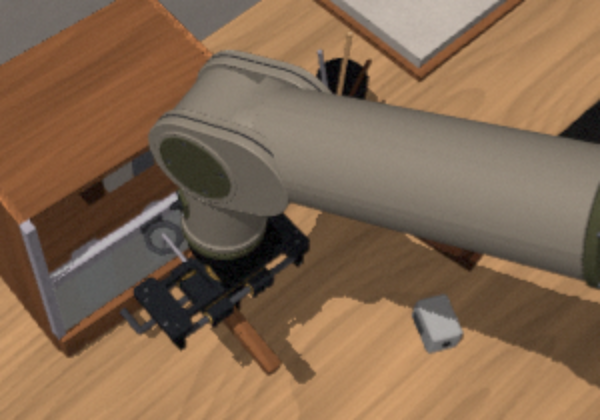

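The door is down: the ring stopped at z ≈ 0.188 while the pole tilted about 0.12 rad in the grip. The picture shows the rail low, with the hook in the ring at crop (165,237). Now I unhook.

>>> jog_arm([
  [[0.003,0,0,0,0,0,-1],[0.003,0,-0.008,0,0,0,-1],[0.003,0,-0.016,0,0,0,-1],[0.003,0,-0.024,0,0,0,-1],[0.003,0,-0.034,0,0,0,-1],[0.003,0,-0.046,0,0,0,-1],[0.003,0,-0.06,0,0,0,-1],[0.003,0,-0.06,0,0,0,-1]],
])

```text
time_s: 38.0
position: [0.528, 0.0587, 0.2464]
eef_rot: [180.0, 0.2, 176.4]
wrist_force: [0.1, -0.2, 0.3]
gripper_width: 0.227
gripper_force: 30.0
```

```bash
python3 ph.py; python3 ring.py .189 | grep -v frame;python3 d.py .45 .063 .26 180 -7 176.4 .46 -.1 .26 180 -7 176.4
```

```text
[0.528  0.0587 0.2464] [179.9664   0.165  176.3974] 0.22683060146231676 29.999863570556045
wrist 6466 z=-0.0073+0.122 x x 0.03500226145444014 0.09794401049282007 ymed -1.856564791507238e-05 zmed 0.0008416241043264646
scene 194 z=-0.0844-0.963 x x -0.1549024946376981 -0.06925851685415292 ymed 0.0019000000593661281 zmed 0.05029661110009863
top 100 z=-0.0906-1.007 x x -0.15284277974578495 -0.10022963918515707 ymed -0.00027934242258065354 zmed 0.051953836194369885
scene 95 [0.641  0.0538] 0.0018908881558282915 [[0.6247, 0.0344, 0.1848], [0.647, 0.06, 0.1905], [0.6617, 0.0751, 0.1949]]
rail 720 [[0.6693, -0.0119, 0.1715], [0.6879, 0.1246, 0.1972], [0.7095, 0.1777, 0.2054]] [-0.0036  0.6896]
top 44 [0.64   0.0482] 0.0015676766925891636 [[0.6354, 0.0315, 0.1866], [0.6538, 0.0599, 0.1911], [0.6601, 0.07, 0.1972]]
rail 635 [[0.6626, -0.0762, 0.1812], [0.6856, 0.0089, 0.1982], [0.7092, 0.1757, 0.2049]] [0.0628 0.6824]
t 38.25 pos [0.5267 0.0584 0.2433] [-179.9991   -0.0979  176.3918] F [ 0.3017 -0.3583 -0.2132] J [ 11.9687   8.7639 -25.5309  96.756    3.8617  75.4502  72.1127]
d [ 0.0769 -0.0002 -0.0166] [-0.      0.1205 -0.0001]
d [ 0.0566 -0.1623 -0.0166] [-0.      0.1205 -0.0001]
```

>>> jog_arm([
  [[0.04,0,-0.017,0,0.03,0,-1],[0.07,0,-0.017,0,0.06,0,-1],[0.075,-0.03,-0.017,0,0.09,0,-1],[0.07,-0.08,-0.017,0,0.112,0,-1],[0.06,-0.13,-0.017,0,0.112,0,-1],[0.057,-0.162,-0.017,0,0.112,0,-1],[0.057,-0.162,-0.017,0,0.112,0,-1]],
])

```text
time_s: 38.95
position: [0.4592, -0.1049, 0.2601]
eef_rot: [-179.9, -6.5, 176.0]
wrist_force: [-0.3, 0.5, -1.3]
gripper_width: 0.226
gripper_force: 30.0
```

```bash
python3 d.py .4985 -.3104 .2 180 -6.4 -170.5
```

```text
t 38.95 pos [ 0.4592 -0.1049  0.2601] [-179.9321   -6.5424  175.9552] F [-0.2894  0.5239 -1.2715] J [ 22.8645   4.7269 -16.6898  98.9208   1.6761  83.0913  91.8133]
d [-0.0602 -0.2022  0.0538] [ 0.0255 -0.0026 -0.2349]
```

>>> jog_arm([
  [[-0.012,-0.04,0.005,0.005,0,-0.05,-1],[-0.024,-0.08,0.01,0.01,-0.001,-0.1,-1],[-0.036,-0.12,0.02,0.015,-0.002,-0.15,-1],[-0.048,-0.16,0.035,0.02,-0.002,-0.2,-1],[-0.06,-0.202,0.054,0.0255,-0.0025,-0.235,-1],[-0.06,-0.202,0.054,0.0255,-0.0025,-0.235,-1],[-0.06,-0.202,0.054,0.0255,-0.0025,-0.235,-1]],
])

```text
time_s: 39.65
position: [0.5003, -0.3045, 0.199]
eef_rot: [179.8, -6.4, -170.1]
wrist_force: [0.5, -0.1, -1.9]
gripper_width: 0.224
gripper_force: 30.0
```

```bash
python3 ph.py; python3 d.py .4985 -.3104 .09 180 -6.4 -170.5 .4985 -.3104 .055 180 -6.4 -170.5
python3 - <<'E'
from m import *
for n in ['scene','top','wrist']:
    p=cap(n)
    for r in imaging.tip_of(p,'pole_rest')[:1]: print(n,r['score'],at_z(p,r['position'],0)[0])
    c=cloud(p,p['range_z']>0); q=c[(abs(c[:,0]-.475)<.09)&(abs(c[:,1]+.313)<.05)&(c[:,2]<.0585)&(c[:,2]>.006)]
    r=cv2.minAreaRect(q[:,:2].astype(np.float32)); print(len(q),r)
E
```

```text
[ 0.5003 -0.3045  0.199 ] [ 179.8318   -6.4046 -170.1157] 0.22403148568516235 30.00004967674613
wrist 6465 z=-0.0073+0.122 x x 0.03500660235629631 0.09793494158951987 ymed -5.81813278095539e-05 zmed 0.0008765872767982692
scene 56 z=-0.0364-0.293 x x -0.11930431457082696 -0.07028253511606798 ymed 0.004530195238319386 zmed -0.010414017293941218
top 43 z=-0.0164-0.062 x x -0.11646231405418703 -0.060701761786763675 ymed 0.003575264084574818 zmed -0.01222153720068837
t 39.8 pos [ 0.5014 -0.303   0.201 ] [ 179.9341   -6.2538 -169.9422] F [ 0.6638 -0.48   -0.0943] J [ 32.6067  19.4343  -9.9332  88.4522   6.804   77.7642 121.3755]
d [-0.008  -0.0069  0.1107] [0.0001 0.0025 0.0097]
d [-0.0118 -0.0069  0.1455] [0.0001 0.0025 0.0097]
scene 0.91 [ 0.4668 -0.3125  0.    ]
882 ((0.4659399688243866, -0.30631500482559204), (0.1480318009853363, 0.07400815188884735), 10.759771347045898)
top 0.62 [ 0.4802 -0.2999  0.    ]
357 ((0.45879286527633667, -0.30990225076675415), (0.07907270640134811, 0.14907006919384003), 87.90337371826172)
1548 ((0.4713091254234314, -0.3365166485309601), (0.11884281784296036, 0.013162285089492798), 10.077288627624512)
```

>>> jog_arm([
  [[-0.004,-0.007,0.03,0,0.0025,0.0097,-1],[-0.006,-0.007,0.065,0,0.0025,0.0097,-1],[-0.0075,-0.007,0.1,0,0.0025,0.0097,-1],[-0.008,-0.007,0.11,0,0.0025,0.0097,-1],[-0.008,-0.007,0.11,0,0.0025,0.0097,-1],[-0.008,-0.007,0.11,0,0.0025,0.0097,-1]],
])

```text
time_s: 40.7
position: [0.4988, -0.3125, 0.092]
eef_rot: [-179.9, -6.4, -170.6]
wrist_force: [-0.2, 0.2, -1.5]
gripper_width: 0.223
gripper_force: 30.0
```

```bash
python3 d.py .4985 -.3104 .065 180 -6.4 -170.5 .4985 -.3104 .055 180 -6.4 -170.5
```

```text
t 40.7 pos [ 0.4988 -0.3125  0.092 ] [-179.9182   -6.3505 -170.618 ] F [-0.1555  0.2336 -1.4512] J [ 32.9087  25.3     -9.3181  94.3085   8.26    66.1764 119.9721]
d [-0.003   0.0021  0.0268] [-0.0012  0.0009 -0.002 ]
d [-0.0042  0.0021  0.0367] [-0.0012  0.0009 -0.002 ]
```

>>> jog_arm([
  [[-0.0015,0.002,0.012,0,0,0,-1],[-0.003,0.002,0.024,0,0,0,-1],[-0.0035,0.002,0.03,0,0,0,-1],[-0.004,0.002,0.034,0,0,0,-1],[-0.004,0.002,0.036,0,0,0,-1],[-0.004,0.002,0.037,0,0,0,-1],[-0.004,0.002,0.037,0,0,0,-1]],
])

```text
time_s: 41.4
position: [0.4974, -0.3103, 0.0532]
eef_rot: [-180.0, -6.4, -170.6]
wrist_force: [0.1, -0.2, -0.7]
gripper_width: 0.228
gripper_force: 30.0
```

>>> jog_arm([
  [[0,0,0,0,0,0,-0.4],[0,0,0,0,0,0,0],[0,0,0,0,0,0,1],[0,0,0,0,0,0,1],[0,0,0,0,0,0,1],[0,0,0,0,0,0,1],[0,0,0,0,0,0,1],[0,0,0,0,0,0,1]],
])

```text
time_s: 42.2
position: [0.4973, -0.3102, 0.0531]
eef_rot: [-180.0, -6.4, -170.6]
wrist_force: [-0.3, -1.0, 0.0]
gripper_width: 0.854
gripper_force: 0.0
```

>>> jog_arm([
  [[0.001,0,-0.01,0,0,0,1],[0.003,0,-0.03,0,0,0,1],[0.006,0,-0.06,0,0,0,1],[0.01,0,-0.1,0,0,0,1],[0.015,0,-0.15,0,0,0,1],[-0.02,0,-0.16,0,0,0,1],[-0.03,0,-0.16,0,0,0,1],[-0.03,0,-0.16,0,0,0,1]],
])

```text
time_s: 43.0
position: [0.5455, -0.3013, 0.2086]
eef_rot: [180.0, -6.4, -170.5]
wrist_force: [-0.7, 0.0, -1.1]
gripper_width: 1.0
gripper_force: 0.0
```

```bash
python3 pole.py; python3 d.py; python3 ring.py .189|grep -v frame; python3 m.py 2>/dev/null| egrep 'scene|top|can|pole|handle'; python3 pv.py scene s7.png 150 100 450 380
```

```text
4966
((0.484225869178772, -0.31225863099098206), (0.16993586719036102, 0.050821367651224136), 9.720170974731445) [[ 0.4026 -0.3448  0.055 ]
 [ 0.5473 -0.2847  0.0612]]
[ 0.9863  0.1651  0.4704 -0.3145] 9.505542
pole_grip 0.63 [280.0, 131.3] [ 0.4736 -0.3151  0.051 ]
pole_rest 0.58 [280.8, 132.7] [ 0.4732 -0.3147  0.    ]
pole_bend 0.91 [281.4, 282.1] [ 0.6065 -0.2917  0.051 ]
t 43.2 pos [ 0.5432 -0.3029  0.2081] [ 179.9885   -6.5393 -170.6748] F [-0.2116 -1.2811  0.1811] J [ 30.468   23.8833  -9.9606  81.6072   7.4173  80.5817 118.8886]
scene 133 [0.6414 0.0535] 0.001807191638238375 [[0.6208, 0.0317, 0.1855], [0.6401, 0.0526, 0.1905], [0.6602, 0.0748, 0.1945]]
rail 1229 [[0.6619, -0.0768, 0.172], [0.6858, 0.0057, 0.1978], [0.7095, 0.176, 0.2052]] [0.0323 0.6845]
top 93 [0.6416 0.0488] 0.001650149438912906 [[0.6209, 0.0283, 0.1847], [0.6393, 0.0491, 0.1901], [0.6599, 0.0699, 0.1944]]
rail 634 [[0.6627, -0.0763, 0.1821], [0.6855, 0.0089, 0.1982], [0.7091, 0.1757, 0.2056]] [0.0616 0.6823]
scene
can_a_mid (0.44, 6, array([0.6926, 0.1353, 0.6933, 0.1353, 0.0109, 0.1931]))
can_b_mid None
c
[... 371 characters left out ...]
  0.051 ]
pole_bend 0.98 [ 0.6031 -0.2918  0.051 ]
tray_handle 0.7 [0.6277 0.0485 0.038 ]
top
can_a_mid (0.38, 28, array([0.6994, 0.1072, 0.7042, 0.1065, 0.0192, 0.1125]))
can_b_mid (0.53, 5, array([ 0.7007, -0.0136,  0.7004, -0.0136,  0.0036,  0.0996]))
can_c_mid None
cabtop 8293 [ 0.7751  0.0407  0.3087  0.2087 86.5388] 0.31924348943464387
handle 0 [0. 0. 0. 0. 0.] nan
pole 220 [ 0.9877  0.1562  0.4554 -0.3157] 8.98383 [ 0.4015 -0.3446  0.0561] [ 0.5238 -0.2979  0.067 ] 0.059711006739081696
pole_rest 0.71 [ 0.4844 -0.3146  0.    ]
pole_grip 0.62 [ 0.4749 -0.3101  0.051 ]
tray_handle 0.59 [0.6148 0.0608 0.038 ]
can_a_mid 0.65 [ 0.4659 -0.3123  0.046 ]
can_b_mid 0.6 [ 0.7087 -0.0034  0.04  ]
```

View pics/s7.png

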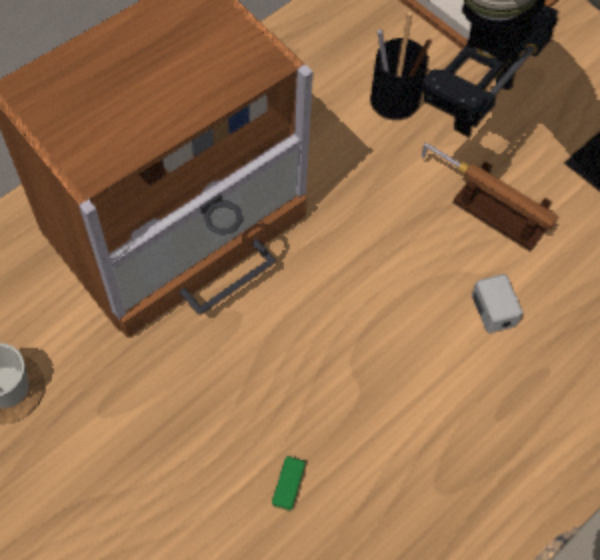

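View pics/wp.png

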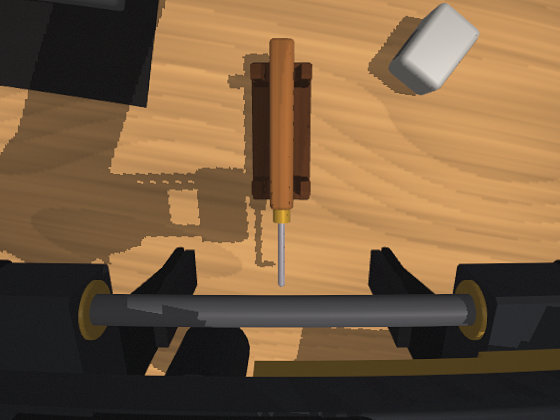

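The wrist view shows the pole lying across both posts, unmoved from where it started. The scene view shows the door down, the tray in, and the teacup, pen cup, eraser and sharpener in place.

```bash
python3 -c "
from cell import env
print(env.close_job())"
```

```text
the job is handed in; nothing more can be done
None
```

The job is handed in, with no verdict returned: both canisters' lids are pressed home and they stand in the closed tray, the door is drawn fully down with the hook alone, and the pole is back across its rest.

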